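# Check the push-button jar lids and stamp the check card

## Robot

A 6-joint arm with a two-finger parallel gripper is mounted at the origin on the work surface. World frame = base frame: x ahead of the robot, y to its left, z up, the work surface at z = 0. Lengths are in m, angles in rad, forces in N, time in s.
With the tool pointing down it reaches from about 0.35 to 0.775 m from the base axis. Payload 5.5 kg.
Tool frame: the origin (TCP) lies at the very end of the fingers, on their centre line; the grasp point (between the pads) lies 19 mm behind it; x points along the fingers, y is the direction in which the jaws open and shut, and the axes are right-handed (so a half turn about x gives the same grasp; the last joint's range is limited). The gripper opens to 85 mm and grips with 20 to 120 N. Pads are 22 mm wide; open, the fingers measure 114 mm over their backs; the gripper's body (76 mm by 85 mm) begins 54 mm behind the grasp point. The pads swing forward as they close: fully open they stand 13 mm farther back than shut.
Start: joints at [-0.14, 0.313, 0.046, 1.304, 0, 1.431], TCP at [0.575, -0, 0.231] pointing down, gripper open.
Joint ranges: [-2.76, 2.76], [-0.86, 1.69], [-1.03, 1.26], [-2.2, 2.34], [-1.47, 1.5], [-3.14, 3.14]. Speed limits (rad/s): [2.57, 2.57, 3.14, 3.14, 3.14, 3.14].

## Interface

Orientations are given as a unit quaternion [w, x, y, z].
In Python, from workcell import env gives the robot as it stands.
- The arm moves only by the tool drive_tool, never from a script. Its argument "plan" is a list that holds one entry, the list of rows, each a list of 7 numbers: the shift along the tool's x, y, z in cm, then the turn, a rotation vector about the tool's x, y, z in degrees, then the opening, from 0 (shut) to 1 (fully open). In form: [[[tx, ty, tz, wx, wy, wz, fingers], ...]]. A call has exactly 5 rows; each row shifts and turns the commanded pose from where the row before left it, along the tool's axes as they then stand; what a row does not reach is not made up. A row lasts 1/12 s, in which the tool goes at most 41.7 mm and 7.16 degrees, less where a joint would pass 70% of its speed; a pose out of reach is approached as far as the arm can. A call with a gripper value outside its range is refused whole. The fingers move at their own pace and stop on an object; "squeeze" is the grip in N (left out, the last holds). Time passes only in rows, so rows that do not move let the fingers close, or fill a call up. It gives the time, the measured TCP pose, the force and the opening at its end, in the units of the state.
- env.get_state(): the state, without advancing time (a new reading comes with each control period).
- env.read_camera(name): name is "scene" or "side" or "wrist"; returns the picture (400x640x3 uint8, red, green, blue); there is no depth.
- env.camera_model(name): a dict with "camera_matrix" (3x3 intrinsics, pixels), "camera_from_world" (4x4, takes a point from world to camera coordinates); the wrist camera has in their place "T_tool_cam" (4x4, takes a point from camera to tool coordinates, whose origin is the TCP and whose axes are the tool frame's). Camera axes: x right, y down, z forward; pixel columns grow to the right and rows downward; lengths in m; the calibration is good to about 2 mm. A picture is of the moment at which its call begins: read the wrist's pose just before it. camera_model takes no time and is no camera call.
- env.hand_in(): hands the job in, once; it reports no verdict.
The state is a dict: "clock": time; "joint_pos": joint angles; "qvel": joint speeds; "tau": joint torques, N m; "tcp_pos": TCP position; "orientation": TCP orientation; "wrist_force": force on the tool from outside, world axes, zero at the start; "ft_torque": the same for the moment, N m; "finger_gap": finger opening in m.
Only numpy, scipy, OpenCV 4.12 (cv2) and the standard library are available. Lean on these libraries where they do the work, as an engineer would, in place of code of your own. Each camera call takes 0.05 s, during which the arm holds its last target.

## Task

Click the push-button lid of every jar on the pastry board fully home and let go: stand the jars whose button stays down in the beech tray, upright and with the button still down, and set those whose button springs back aside on the cork trivet, upright and wholly on the cork. When all are sorted, stamp the check card: set the date stamp squarely inside the outlined box, press it down to its stop, then stand it back on the bare pastry board clear of the clipboard. Leave the banneton, the scraper and the baking stone where they are.

Things in the scene. Friction and masses are not known exactly. Their poses are not given: they have to be found in the camera images.
- jar_a: washed, empty round glass storage jar with a push-button lid, one of up to six that look alike (4 or 5 are present, the others are None); glass 50 wide and 50 high, white lid 52 wide on it up to 64 above the jar's foot, about 160 g. Origin: centre of the underside, z up. They start upright on the pastry board, whose top is 18 above the worktop (z = 0.018 m)
- btn_a (a joint): travel in m of jar_a's push button: 0 = up (as it starts), 0.010 = home on its stop. Steel disc, 30 wide, at the lid's centre; its top is 76 above the jar's foot when up, 66 when home. A sound one takes up to 5 N, snaps over past 6 mm and stays home. A worn one takes 2 to 9 N and, let go, springs back to rest about 3.5 mm short of up (top at 72). Which are worn, and how many, is unknown
- jar_b: washed, empty round glass storage jar with a push-button lid, one of up to six that look alike (4 or 5 are present, the others are None); glass 50 wide and 50 high, white lid 52 wide on it up to 64 above the jar's foot, about 160 g. Origin: centre of the underside, z up. They start upright on the pastry board, whose top is 18 above the worktop (z = 0.018 m)
- btn_b (a joint): travel in m of jar_b's push button: 0 = up (as it starts), 0.010 = home on its stop. Steel disc, 30 wide, at the lid's centre; its top is 76 above the jar's foot when up, 66 when home. A sound one takes up to 5 N, snaps over past 6 mm and stays home. A worn one takes 2 to 9 N and, let go, springs back to rest about 3.5 mm short of up (top at 72). Which are worn, and how many, is unknown
- jar_c: washed, empty round glass storage jar with a push-button lid, one of up to six that look alike (4 or 5 are present, the others are None); glass 50 wide and 50 high, white lid 52 wide on it up to 64 above the jar's foot, about 160 g. Origin: centre of the underside, z up. They start upright on the pastry board, whose top is 18 above the worktop (z = 0.018 m)
- btn_c (a joint): travel in m of jar_c's push button: 0 = up (as it starts), 0.010 = home on its stop. Steel disc, 30 wide, at the lid's centre; its top is 76 above the jar's foot when up, 66 when home. A sound one takes up to 5 N, snaps over past 6 mm and stays home. A worn one takes 2 to 9 N and, let go, springs back to rest about 3.5 mm short of up (top at 72). Which are worn, and how many, is unknown
- jar_d: washed, empty round glass storage jar with a push-button lid, one of up to six that look alike (4 or 5 are present, the others are None); glass 50 wide and 50 high, white lid 52 wide on it up to 64 above the jar's foot, about 160 g. Origin: centre of the underside, z up. They start upright on the pastry board, whose top is 18 above the worktop (z = 0.018 m)
- btn_d (a joint): travel in m of jar_d's push button: 0 = up (as it starts), 0.010 = home on its stop. Steel disc, 30 wide, at the lid's centre; its top is 76 above the jar's foot when up, 66 when home. A sound one takes up to 5 N, snaps over past 6 mm and stays home. A worn one takes 2 to 9 N and, let go, springs back to rest about 3.5 mm short of up (top at 72). Which are worn, and how many, is unknown
- jar_e: washed, empty round glass storage jar with a push-button lid, one of up to six that look alike (4 or 5 are present, the others are None); glass 50 wide and 50 high, white lid 52 wide on it up to 64 above the jar's foot, about 160 g. Origin: centre of the underside, z up. They start upright on the pastry board, whose top is 18 above the worktop (z = 0.018 m)
- btn_e (a joint): travel in m of jar_e's push button: 0 = up (as it starts), 0.010 = home on its stop. Steel disc, 30 wide, at the lid's centre; its top is 76 above the jar's foot when up, 66 when home. A sound one takes up to 5 N, snaps over past 6 mm and stays home. A worn one takes 2 to 9 N and, let go, springs back to rest about 3.5 mm short of up (top at 72). Which are worn, and how many, is unknown
- jar_f: washed, empty round glass storage jar with a push-button lid, one of up to six that look alike (4 or 5 are present, the others are None); glass 50 wide and 50 high, white lid 52 wide on it up to 64 above the jar's foot, about 160 g. Origin: centre of the underside, z up. They start upright on the pastry board, whose top is 18 above the worktop (z = 0.018 m)
- btn_f (a joint): travel in m of jar_f's push button: 0 = up (as it starts), 0.010 = home on its stop. Steel disc, 30 wide, at the lid's centre; its top is 76 above the jar's foot when up, 66 when home. A sound one takes up to 5 N, snaps over past 6 mm and stays home. A worn one takes 2 to 9 N and, let go, springs back to rest about 3.5 mm short of up (top at 72). Which are worn, and how many, is unknown
- tray: open beech jar tray, fixed to the pastry board (which is clamped down and covers x 0.34 to 0.84 m, y -0.43 to 0.43 m, top at z = 0.018 m), where good jars go: outside 92 (x) by 262 (y), 18 high, walls 8, so 76 by 246 inside, floor 8 thick. Origin: centre of the underside; its y axis runs along the long side
- trivet: round cork trivet, fixed flat on the pastry board, 200 wide and 8 thick; duds are set aside on it. It lies to the left or right of the jars. Origin: centre of the underside
- clipboard: small dark clipboard, fixed flat on the pastry board, 160 (x) by 112 (y), 4 thick, with a paper check card; steel clip 14 high at its +x end. It lies to the left or right of the jars, opposite the trivet. Origin: centre of the underside
- stamp_box (a point): centre of the empty black-outlined stamp box on the check card (box 54 along the clipboard's x, 72 along its y), on the paper's surface, 4 above the clipboard's underside and 36 from its centre towards -x; axes as the clipboard's
- stamp: black self-inking date stamp, standing on the pastry board: foot 32 (x) by 50 (y), above it a sprung housing 38 (x) by 58 (y) reaching from 46 to 74 above the foot; about 110 g. Held by the housing it hangs together. Origin: centre of the underside of the foot, z up
- stamp_cap (a joint): travel in m of the stamp's sprung housing, pressed straight down over its frame: 0 = up, 0.014 = on its stop. The spring takes about 4 N at the start and 10 N at the stop and lifts it again when let go
- banneton: bystander: oval cane banneton, 230 by 142, 72 high, on the worktop to the robot's right. Origin: centre of the underside
- scraper: bystander: flat orange bowl scraper, 75 (x) by 110 (y), 4 thick, on the pastry board. Origin: centre of the underside
- baking_stone: bystander: terracotta baking stone, 150 square, 14 thick, on the worktop, left of the pastry board. Origin: centre of the underside

How it is judged:
On the way, in this order (a step that is already met when the one before it is completed fails the run):
1. every jar is sorted: those whose button stays home stand in the tray with the button down, those whose button springs back stand on the trivet (((value of joint btn_a above 0.008 m and x of jar_a in the frame of tray between -0.03 and 0.03 m and y of jar_a in the frame of tray between -0.115 and 0.115 m and z of jar_a in the frame of tray between 0.004 and 0.013 m and angle between jar_a's own z axis and vertical below 0.1 rad and linear speed of jar_a below 0.02 m/s) or (value of joint btn_a between 0.0018 and 0.005 m and horizontal distance between jar_a and trivet below 0.08 m and z of jar_a in the frame of trivet between 0.005 and 0.012 m and angle between jar_a's own z axis and vertical below 0.1 rad and linear speed of jar_a below 0.02 m/s)) and ((value of joint btn_b above 0.008 m and x of jar_b in the frame of tray between -0.03 and 0.03 m and y of jar_b in the frame of tray between -0.115 and 0.115 m and z of jar_b in the frame of tray between 0.004 and 0.013 m and angle between jar_b's own z axis and vertical below 0.1 rad and linear speed of jar_b below 0.02 m/s) or (value of joint btn_b between 0.0018 and 0.005 m and horizontal distance between jar_b and trivet below 0.08 m and z of jar_b in the frame of trivet between 0.005 and 0.012 m and angle between jar_b's own z axis and vertical below 0.1 rad and linear speed of jar_b below 0.02 m/s)) and ((value of joint btn_c above 0.008 m and x of jar_c in the frame of tray between -0.03 and 0.03 m and y of jar_c in the frame of tray between -0.115 and 0.115 m and z of jar_c in the frame of tray between 0.004 and 0.013 m and angle between jar_c's own z axis and vertical below 0.1 rad and linear speed of jar_c below 0.02 m/s) or (value of joint btn_c between 0.0018 and 0.005 m and horizontal distance between jar_c and trivet below 0.08 m and z of jar_c in the frame of trivet between 0.005 and 0.012 m and angle between jar_c's own z axis and vertical below 0.1 rad and linear speed of jar_c below 0.02 m/s)) and ((value of joint btn_d above 0.008 m and x of jar_d in the frame of tray between -0.03 and 0.03 m and y of jar_d in the frame of tray between -0.115 and 0.115 m and z of jar_d in the frame of tray between 0.004 and 0.013 m and angle between jar_d's own z axis and vertical below 0.1 rad and linear speed of jar_d below 0.02 m/s) or (value of joint btn_d between 0.0018 and 0.005 m and horizontal distance between jar_d and trivet below 0.08 m and z of jar_d in the frame of trivet between 0.005 and 0.012 m and angle between jar_d's own z axis and vertical below 0.1 rad and linear speed of jar_d below 0.02 m/s)) and ((value of joint btn_e above 0.008 m and x of jar_e in the frame of tray between -0.03 and 0.03 m and y of jar_e in the frame of tray between -0.115 and 0.115 m and z of jar_e in the frame of tray between 0.004 and 0.013 m and angle between jar_e's own z axis and vertical below 0.1 rad and linear speed of jar_e below 0.02 m/s) or (value of joint btn_e between 0.0018 and 0.005 m and horizontal distance between jar_e and trivet below 0.08 m and z of jar_e in the frame of trivet between 0.005 and 0.012 m and angle between jar_e's own z axis and vertical below 0.1 rad and linear speed of jar_e below 0.02 m/s)) and ((value of joint btn_f above 0.008 m and x of jar_f in the frame of tray between -0.03 and 0.03 m and y of jar_f in the frame of tray between -0.115 and 0.115 m and z of jar_f in the frame of tray between 0.004 and 0.013 m and angle between jar_f's own z axis and vertical below 0.1 rad and linear speed of jar_f below 0.02 m/s) or (value of joint btn_f between 0.0018 and 0.005 m and horizontal distance between jar_f and trivet below 0.08 m and z of jar_f in the frame of trivet between 0.005 and 0.012 m and angle between jar_f's own z axis and vertical below 0.1 rad and linear speed of jar_f below 0.02 m/s))), for 0.3 s.
2. the stamp stands squarely in the outlined box of the card and is pressed down to its stop (within 1.5 mm) (x of stamp in the frame of stamp_box between -0.012 and 0.012 m and y of stamp in the frame of stamp_box between -0.012 and 0.012 m and z of stamp in the frame of stamp_box between -0.004 and 0.004 m and angle between the y axis of stamp and the y axis of clipboard, either way round below 0.25 rad and angle between stamp's own z axis and vertical below 0.1 rad and value of joint stamp_cap above 0.0125 m), for 0.1 s.
At the end, for the whole second after the job is handed in: Jars that latch stand upright on the tray's floor, button 8 mm or more down; those clicked and sprung back stand upright on the trivet, centre within 80 mm of its centre; the stamp stands upright on the pastry board, housing up, centre 12 mm or more outside the clipboard's outline; all at rest (all of step 1 and (x of stamp in the frame of clipboard above 0.092 m or x of stamp in the frame of clipboard below -0.092 m or y of stamp in the frame of clipboard above 0.068 m or y of stamp in the frame of clipboard below -0.068 m) and height (world z) of stamp between 0.013 and 0.023 m and value of joint stamp_cap below 0.002 m and angle between stamp's own z axis and vertical below 0.1 rad and linear speed of stamp below 0.02 m/s); the robot touches nothing.
It fails at once if the banneton, the scraper or the baking stone is moved by more than 30 mm (distance of any of banneton, scraper, baking_stone from where it was at the start of the episode above 0.03 m).
Of jar_a, jar_b, jar_c, jar_d, jar_e, jar_f only 4 to 5 are there at a start; the rules pass over those that are not, and their reading is None.
At some moment in a run one of jar_a, jar_b, jar_c, jar_d, jar_e, jar_f, stamp may be knocked a few centimetres aside while the robot is not near it.
It also fails if it takes over 210 s, if anything falls off the work surface, if the arm or the gripper's body presses on something with over 40 N, if the wrist force passes 120 N, or if a joint passes its speed limit or range.

## Working session

There is one attempt and no reset: what is moved stays moved. The work goes in short steps, Python scripts to look and compute and a tool call to move; the robot and the scene stay as the last step left them, time stands still between calls to the robot, and variables do not carry over. Pictures are saved under pics/ and viewed, and the job is handed in when it is done.

Besides the shell and the picture viewer there is one more tool, called after "Request:" as name(argument=value, ...) on one line, values as JSON. drive_tool: Moves the arm, as the interface text tells. Its arguments: {"type":"object","properties":{"plan":{"type":"array","items":{"type":"array","items":{"type":"array","items":{"type":"number"}}}},"squeeze":{"type":"number"}},"required":["plan"]}

```bash
ls; mkdir -p pics
python3 - <<'E'
from workcell import env
import cv2,numpy as np
np.set_printoptions(precision=4,suppress=True)
s=env.get_state(); print(s)
for n in ["scene","side","wrist"]:
    im=env.read_camera(n); cv2.imwrite(f"pics/{n}0.png",im[:,:,::-1]); print(n,env.camera_model(n))
E
```

```text
pics
{'clock': 0.0, 'joint_pos': array([-0.1396,  0.314 ,  0.045 ,  1.3036,  0.    ,  1.4312]), 'qvel': array([-0.    , -0.0008,  0.0012,  0.0022,  0.0002, -0.0011]), 'tau': array([ -0.0029, -48.0629,  29.8531,   0.0195,  -0.0004,  -0.    ]), 'tcp_pos': array([0.5745, 0.0001, 0.2304]), 'orientation': array([ 0.4995,  0.4996,  0.5005, -0.5004]), 'wrist_force': array([-0.568 ,  0.3638,  0.3145]), 'ft_torque': array([0.0063, 0.0075, 0.0685]), 'finger_gap': 0.08543397235894497}
scene {'camera_matrix': array([[388.1156,   0.    , 323.2812],
       [  0.    , 388.1156, 199.0686],
       [  0.    ,   0.    ,   1.    ]]), 'camera_from_world': array([[-0.6885,  0.7251, -0.0105,  0.3638],
       [ 0.5056,  0.4695, -0.7238, -0.232 ],
       [-0.5199, -0.5037, -0.6899,  1.7255],
       [ 0.    ,  0.    ,  0.    ,  1.    ]])}
side {'camera_matrix': array([[391.6546,   0.    , 323.5776],
       [  0.    , 391.6546, 200.8241],
       [  0.    ,   0.    ,   1.    ]]), 'camera_from_world': array([[ 0.9442, -0.3294, -0.0039, -0.5   ],
       [-0.2179, -0.6156, -0.7573,  0.1498],
       [ 0.2471,  0.7159, -0.6531,  1.2491],
       [ 0.    ,  0.    ,  0.    ,  1.    ]])}
wrist {'camera_matrix': array([[338.8793,   0.    , 323.2896],
       [  0.    , 338.8793, 201.4169],
       [  0.    ,   0.    ,   1.    ]]), 'T_tool_cam': array([[-0.0016, -0.3082,  0.9513, -0.1413],
       [ 1.    , -0.0001,  0.0017,  0.0006],
       [-0.0004,  0.9513,  0.3082, -0.078 ],
       [ 0.    ,  0.    ,  0.    ,  1.    ]])}
```

View pics/scene0.png

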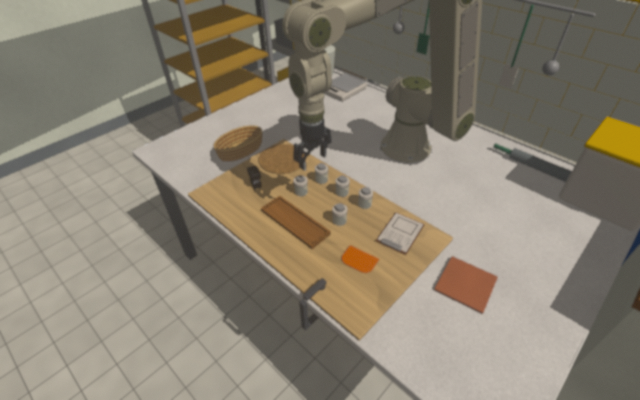

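View pics/side0.png

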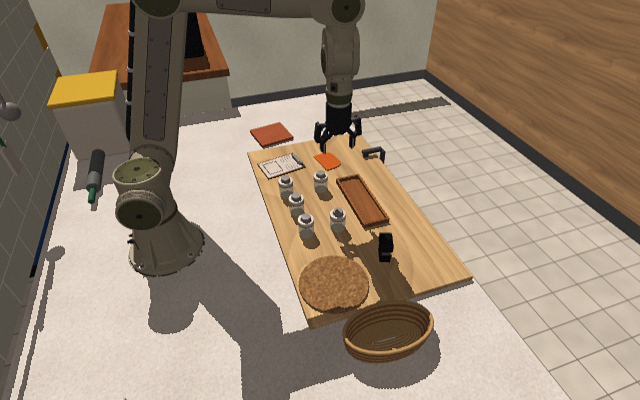

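View pics/wrist0.png

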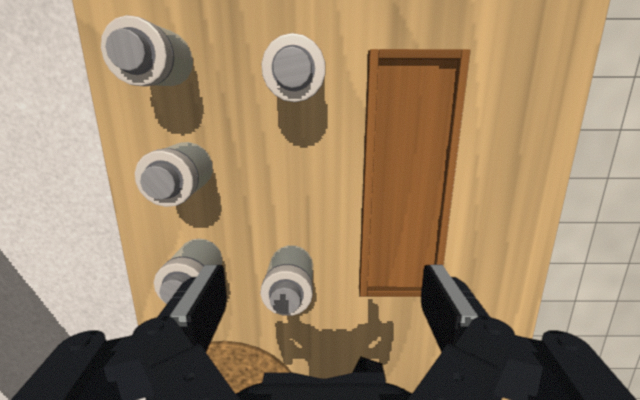

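```bash
cat > h.py <<'E'
from workcell import env
import cv2,numpy as np
from scipy.spatial.transform import Rotation as Rn
np.set_printoptions(precision=4,suppress=True)
def Rq(q): return Rn.from_quat([q[1],q[2],q[3],q[0]]).as_matrix()
def Twc(name,s=None):
    m=env.camera_model(name)
    if name!="wrist": return m["camera_matrix"],np.linalg.inv(m["camera_from_world"])
    s=s or env.get_state()
    T=np.eye(4);T[:3,:3]=Rq(s["orientation"]);T[:3,3]=s["tcp_pos"]
    return m["camera_matrix"],T@m["T_tool_cam"]
def p2w(K,T,px,z):
    px=np.atleast_2d(px).astype(float)
    d=np.c_[px,np.ones(len(px))]@np.linalg.inv(K).T@T[:3,:3].T
    o=T[:3,3]; return o+d*((z-o[2])/d[:,2])[:,None]
def w2p(K,T,P):
    P=np.atleast_2d(P); c=(P-T[:3,3])@T[:3,:3]; u=c@K.T; return u[:,:2]/u[:,2:]
def snap(n,f,crop=None,k=1):
    K,T=Twc(n); im=env.read_camera(n)[:,:,::-1].copy(); np.savez("pics/"+f+".npz",im=im,K=K,T=T)
    o=im
    if crop: x0,y0,x1,y1=crop; o=im[y0:y1,x0:x1]
    if k!=1: o=cv2.resize(o,None,fx=k,fy=k,interpolation=cv2.INTER_CUBIC)
    cv2.imwrite("pics/"+f+".png",o); return im,K,T
def st():
    s=env.get_state(); print("t%.2f"%s["clock"],s["tcp_pos"],"q",s["orientation"],"F",s["wrist_force"],"gap %.4f"%s["finger_gap"],"j",s["joint_pos"])
    return s
E
python3 - <<'E'
from h import *
K,T=Twc("wrist")
print("cam",T)
print("btn",p2w(K,T,[(124,50),(293,67),(159,182),(175,290),(286,298)],.094))
print("tray",p2w(K,T,[(370,50),(469,50),(361,296),(443,296)],.036))
sc=cv2.imread("pics/scene0.png"); cv2.imwrite("pics/sc1.png",cv2.resize(sc[120:340,180:500],None,fx=2.5,fy=2.5,interpolation=cv2.INTER_CUBIC))
sc=cv2.imread("pics/side0.png"); cv2.imwrite("pics/si1.png",cv2.resize(sc[120:340,240:480],None,fx=2.7,fy=2.7,interpolation=cv2.INTER_CUBIC))
E
```

```text
cam [[ 1.      0.0003  0.0003  0.5754]
 [ 0.0003 -0.9514 -0.308   0.078 ]
 [ 0.0002  0.308  -0.9514  0.372 ]
 [ 0.      0.      0.      1.    ]]
btn [[ 0.4254  0.1078  0.094 ]
 [ 0.5523  0.096   0.094 ]
 [ 0.4364  0.0053  0.094 ]
 [ 0.4359 -0.0997  0.094 ]
 [ 0.5401 -0.1084  0.094 ]]
tray [[ 0.618   0.1142  0.036 ]
 [ 0.7081  0.1142  0.036 ]
 [ 0.6187 -0.1446  0.036 ]
 [ 0.7127 -0.1446  0.036 ]]
```

View pics/sc1.png

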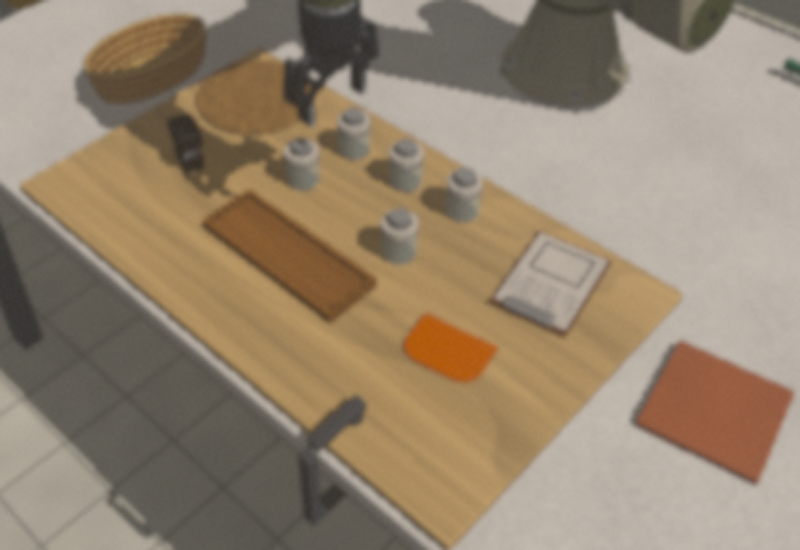

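View pics/si1.png

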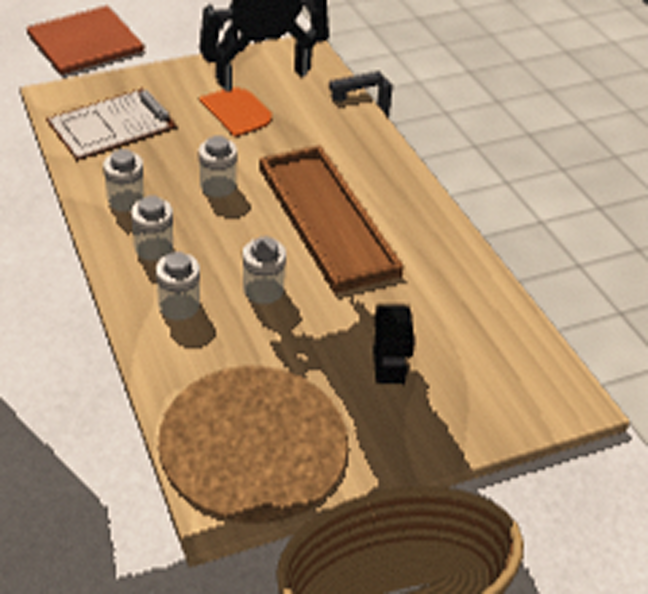

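Request:
drive_tool(plan=[[[2.3, -0.46, -1.92, 0, 0, 0, 0], [2.3, -0.46, -1.92, 0, 0, 0, 0], [2.3, -0.46, -1.92, 0, 0, 0, 0], [2.3, -0.46, -1.92, 0, 0, 0, 0], [2.3, -0.46, -1.92, 0, 0, 0, 0]]], squeeze=40)

```text
clock: 0.57
tcp_pos: [0.5515, 0.0967, 0.1151]
orientation: [-0.5, -0.5, -0.5, 0.5]
wrist_force: [0.2, -0.2, -0.9]
finger_gap: 0.0255
```

Run:
```python
from h import *
s=st(); snap("wrist","w1")
```

```text
t0.57 [0.5515 0.0967 0.1151] q [-0.4999 -0.5    -0.5     0.5001] F [ 0.2475 -0.1685 -0.938 ] gap 0.0255 j [ 0.0302  0.3452 -0.2012  1.0245  0.      1.6014]
```

View pics/w1.png

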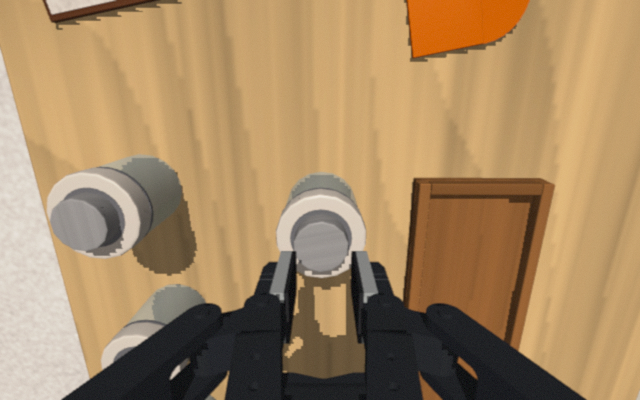

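Run:
```python
from h import *
d=np.load("pics/w1.npz");print(p2w(d["K"],d["T"],[(321,245),(80,222)],.094)); print(p2w(d["K"],d["T"],[(320,233),(94,213)],.082))
```

```text
[[0.5512 0.098  0.094 ]
 [0.4274 0.111  0.094 ]]
[[0.5505 0.0997 0.082 ]
 [0.427  0.1116 0.082 ]]
```

Request:
drive_tool(plan=[[[0, 0, -0.2, 0, 0, 0, 0], [1.0, 0, 0, 0, 0, 0, 0], [1.0, 0, 0, 0, 0, 0, 0], [0.7, 0, 0, 0, 0, 0, 0], [0.1, 0, 0, 0, 0, 0, 0]]])

```text
clock: 1.03
tcp_pos: [0.5532, 0.0973, 0.0882]
orientation: [0.5, 0.501, 0.499, -0.5]
wrist_force: [1.0, 0.4, 2.8]
finger_gap: -0.0002
```

Request:
drive_tool(plan=[[[0.15, 0, 0, 0, 0, 0, 0], [0.1, 0, 0, 0, 0, 0, 0], [0.05, 0, 0, 0, 0, 0, 0], [0, 0, 0, 0, 0, 0, 0], [0, 0, 0, 0, 0, 0, 0]]])

```text
clock: 1.45
tcp_pos: [0.5534, 0.0974, 0.0867]
orientation: [0.501, 0.501, 0.499, -0.5]
wrist_force: [0.8, 0.2, 5.7]
finger_gap: -0.0002
```

Request:
drive_tool(plan=[[[0.2, 0, 0, 0, 0, 0, 0], [0.2, 0, 0, 0, 0, 0, 0], [0.1, 0, 0, 0, 0, 0, 0], [0, 0, 0, 0, 0, 0, 0], [0, 0, 0, 0, 0, 0, 0]]])

```text
clock: 1.87
tcp_pos: [0.5539, 0.0975, 0.0839]
orientation: [0.501, 0.501, 0.499, -0.499]
wrist_force: [-3.5, -1.0, 19.1]
finger_gap: -0.0001
```

Request:
drive_tool(plan=[[[-1.0, 0, 0, 0, 0, 0, 0], [-2.0, 0, 0, 0, 0, 0, 0], [-2.0, 0, 0, 0, 0, 0, 0], [-1.0, 0, 0, 0, 0, 0, 0], [0, 0, 0, 0, 0, 0, 0]]])

```text
clock: 2.28
tcp_pos: [0.5538, 0.0977, 0.143]
orientation: [0.501, 0.501, 0.499, -0.499]
wrist_force: [0.1, 0.6, 0.2]
finger_gap: -0.0003
```

Run:
```python
from h import *
s=st(); snap("wrist","w2")
```

```text
t2.28 [0.5538 0.0977 0.143 ] q [ 0.501   0.5013  0.4987 -0.499 ] F [0.0616 0.5738 0.2386] gap -0.0003 j [ 0.0319  0.3259 -0.1565  1.0837 -0.0002  1.6033]
```

View pics/w2.png

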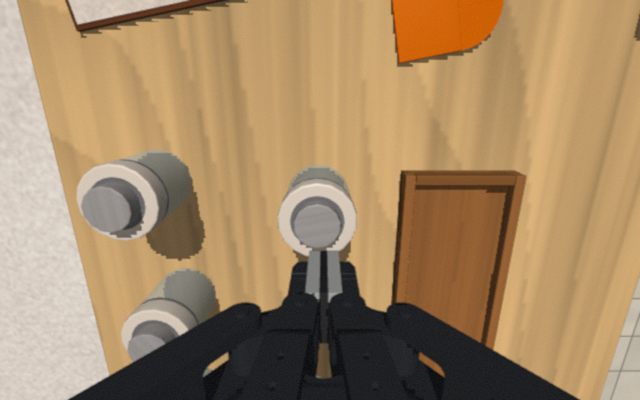

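```bash
cat >> h.py <<'E'
def btn(f,x,y,z0=.018):
    d=np.load("pics/"+f+".npz");a=np.linspace(0,2*np.pi,72);im=d["im"].copy()
    c=np.c_[np.cos(a),np.sin(a)]
    print("lid",w2p(d["K"],d["T"],[x,y,z0+.064]))
    for h,col in((.066,(0,0,255)),(.072,(0,255,0)),(.076,(255,0,0))):
        print(h,w2p(d["K"],d["T"],[x,y,z0+h]))
    return d
E
python3 - <<'E'
from h import *
d=np.load("pics/w2.npz")
L=p2w(d["K"],d["T"],[(317.5,219)],.082)[0];print(L)
btn("w2",L[0],L[1])
cv2.imwrite("pics/w2c.png",cv2.resize(d["im"][150:290,60:380],None,fx=2.5,fy=2.5,interpolation=cv2.INTER_NEAREST))
E
```

```text
[0.5513 0.0983 0.082 ]
lid [[317.5 219. ]]
0.066 [[317.4686 220.1304]]
0.072 [[317.371  223.6454]]
0.076 [[317.3029 226.0975]]
```

View pics/w2c.png

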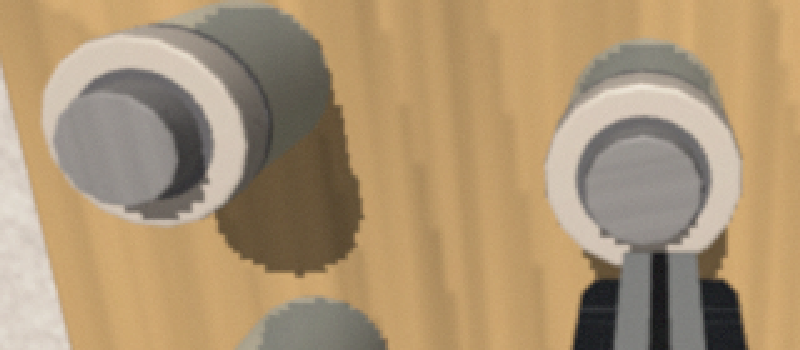

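Run:
```python
from h import *
s=st()
```

```text
t2.33 [0.553  0.0977 0.1413] q [ 0.5005  0.5007  0.4992 -0.4995] F [-0.2284  1.1346 -0.2191] gap 0.0001 j [ 0.032   0.3272 -0.1589  1.0821 -0.0001  1.6032]
```

Request:
drive_tool(plan=[[[0, -2.5, -0.25, 0, 0, 0, 0], [0, -2.5, -0.25, 0, 0, 0, 0], [0, -2.5, -0.25, 0, 0, 0, 0], [0, -2.5, -0.25, 0, 0, 0, 0], [0, -2.6, -0.25, 0, 0, 0, 0]]])

```text
clock: 2.75
tcp_pos: [0.4239, 0.1103, 0.1386]
orientation: [-0.499, -0.499, -0.5, 0.501]
wrist_force: [0.7, 0.0, 1.2]
finger_gap: -0.0
```

Run:
```python
from h import *
snap("wrist","w3");s=st();
```

```text
t2.80 [0.4177 0.1107 0.138 ] q [ 0.4979  0.4974  0.5025 -0.5022] F [-6.6549 -0.0349 -0.4973] gap 0.0000 j [ 0.0727  0.1009 -0.459   1.0202  0.0004  1.6427]
```

View pics/w3.png

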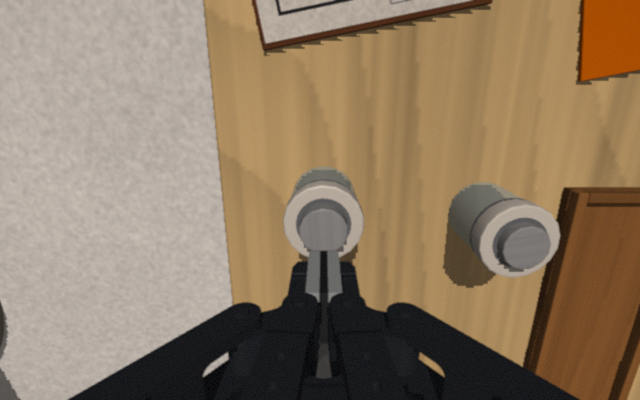

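Request:
drive_tool(plan=[[[0.6, 0, 0, 0, 0, 0, 0], [1.8, 0, 0, 0, 0, 0, 0], [1.8, 0, 0, 0, 0, 0, 0], [0.9, 0, 0, 0, 0, 0, 0], [0.4, 0, 0, 0, 0, 0, 0]]])

```text
clock: 3.22
tcp_pos: [0.4257, 0.1102, 0.0837]
orientation: [-0.499, -0.499, -0.5, 0.501]
wrist_force: [-7.2, -0.9, 35.9]
finger_gap: 0.0002
```

Request:
drive_tool(plan=[[[0.3, 0, 0, 0, 0, 0, 0], [0.2, 0, 0, 0, 0, 0, 0], [0, 0, 0, 0, 0, 0, 0], [0, 0, 0, 0, 0, 0, 0], [0, 0, 0, 0, 0, 0, 0]]])

```text
clock: 3.63
tcp_pos: [0.4271, 0.1104, 0.084]
orientation: [0.501, 0.501, 0.499, -0.499]
wrist_force: [-11.3, -2.0, 34.9]
finger_gap: -0.0001
```

Request:
drive_tool(plan=[[[-2, 0, 0, 0, 0, 0, 0], [-2, 0, 0, 0, 0, 0, 0], [-2, 0, 0, 0, 0, 0, 0], [0, 0, 0, 0, 0, 0, 0], [0, 0, 0, 0, 0, 0, 0]]])

```text
clock: 4.05
tcp_pos: [0.4275, 0.1105, 0.1412]
orientation: [0.501, 0.501, 0.499, -0.499]
wrist_force: [0.4, 0.0, -1.0]
finger_gap: -0.0001
```

Run:
```python
from h import *
s=st();im,K,T=snap("wrist","w4",(200,120,600,400),2)
```

```text
t4.05 [0.4275 0.1105 0.1412] q [ 0.5006  0.5008  0.4993 -0.4993] F [ 0.4291  0.0254 -0.9672] gap -0.0001 j [ 0.0707  0.1062 -0.4445  1.0173 -0.      1.6418]
```

View pics/w4.png

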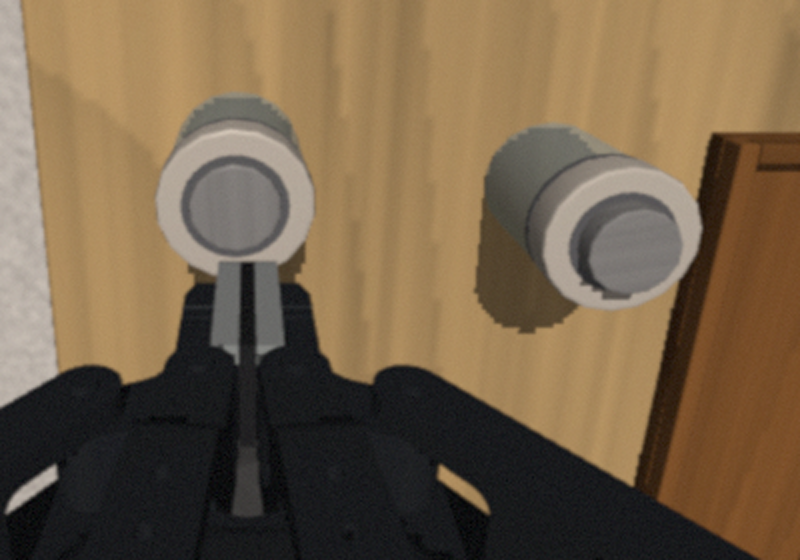

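Request:
drive_tool(plan=[[[0, 0.2, 2.6, 0, 0, 0, 0], [0, 0.2, 2.6, 0, 0, 0, 0], [0, 0.2, 2.6, 0, 0, 0, 0], [0, 0.4, 2.7, 0, 0, 0, 0], [0, 0, 0, 0, 0, 0, 0]]])

```text
clock: 4.52
tcp_pos: [0.4363, 0.0022, 0.139]
orientation: [-0.499, -0.5, -0.499, 0.502]
wrist_force: [0.8, -0.3, 0.1]
finger_gap: -0.0002
```

Run:
```python
from h import *
s=st();im,K,T=snap("wrist","w5")
```

```text
t4.52 [0.4363 0.0022 0.139 ] q [-0.499  -0.5004 -0.4989  0.5017] F [ 0.816  -0.3366  0.08  ] gap -0.0002 j [-0.1784  0.1014 -0.4557  1.0146 -0.0015  1.3966]
```

View pics/w5.png

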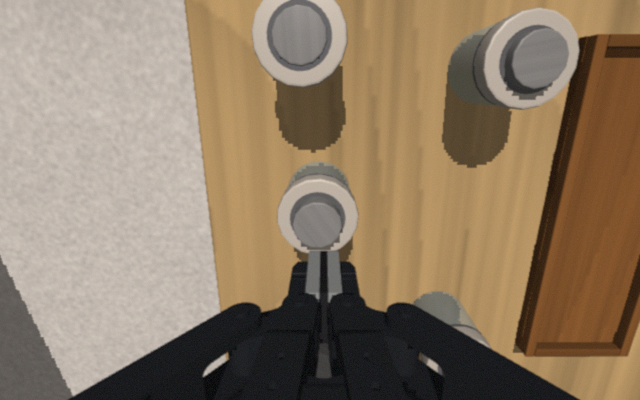

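Request:
drive_tool(plan=[[[1.8, 0, -0.1, 0, 0, 0, 0], [2.0, 0, 0, 0, 0, 0, 0], [1.0, 0, 0, 0, 0, 0, 0], [0.5, 0, 0, 0, 0, 0, 0], [0.3, 0, 0, 0, 0, 0, 0]]])

```text
clock: 4.98
tcp_pos: [0.4351, 0.0073, 0.0838]
orientation: [0.5, 0.499, 0.501, -0.5]
wrist_force: [-7.8, 0.6, 29.2]
finger_gap: 0.0003
```

Request:
drive_tool(plan=[[[0.3, 0, 0, 0, 0, 0, 0], [0, 0, 0, 0, 0, 0, 0], [-1.9, 0, 0, 0, 0, 0, 0], [-2, 0, 0, 0, 0, 0, 0], [-2, 0, 0, 0, 0, 0, 0]]])

```text
clock: 5.4
tcp_pos: [0.4355, 0.0072, 0.1411]
orientation: [0.5, 0.5, 0.501, -0.5]
wrist_force: [0.9, -0.1, -0.1]
finger_gap: 0.0002
```

Request:
drive_tool(plan=[[[0, 0, 2.6, 0, 0, 0, 0], [0, 0, 2.6, 0, 0, 0, 0], [0, 0, 2.6, 0, 0, 0, 0], [0, 0, 2.5, 0, 0, 0, 0], [0, 0, 0, 0, 0, 0, 0]]])

```text
clock: 5.82
tcp_pos: [0.4369, -0.0994, 0.1407]
orientation: [-0.5, -0.501, -0.498, 0.501]
wrist_force: [0.7, -0.1, 0.1]
finger_gap: -0.0001
```

Run:
```python
from h import *
s=st();im,K,T=snap("wrist","w6")
```

```text
t5.82 [ 0.4369 -0.0994  0.1407] q [-0.5    -0.5007 -0.4984  0.5009] F [ 0.7115 -0.1449  0.0612] gap -0.0001 j [-0.4025  0.1196 -0.4303  1.0189 -0.0011  1.1714]
```

View pics/w6.png

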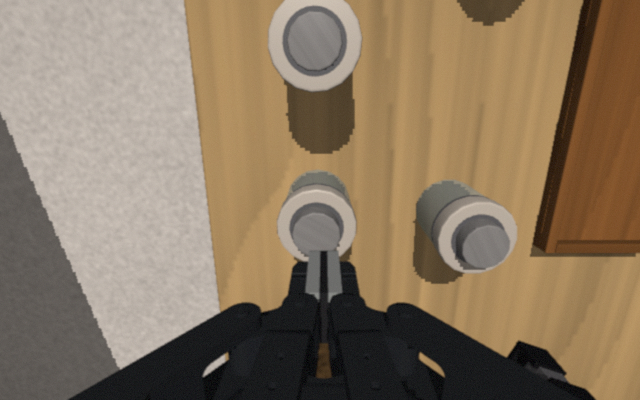

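Run:
```python
from h import *
d=np.load("pics/w6.npz");print(p2w(d["K"],d["T"],[(316.5,224),(315,42),(478,232)],.082)); print(p2w(d["K"],d["T"],[(316,231),(483,244)],.094))
d=np.load("pics/w4.npz");print(p2w(d["K"],d["T"],[(318,221),(511,238)],.082))
```

```text
[[ 0.4336 -0.1014  0.082 ]
 [ 0.4337  0.0039  0.082 ]
 [ 0.5369 -0.1073  0.082 ]]
[[ 0.4335 -0.1011  0.094 ]
 [ 0.5351 -0.1101  0.094 ]]
[[0.4253 0.1105 0.082 ]
 [0.5499 0.0985 0.082 ]]
```

Request:
drive_tool(plan=[[[1.8, -0.2, 0.4, 0, 0, 0, 0], [2.0, 0, 0, 0, 0, 0, 0], [1.0, 0, 0, 0, 0, 0, 0], [0.5, 0, 0, 0, 0, 0, 0], [0.3, 0, 0, 0, 0, 0, 0]]])

```text
clock: 6.28
tcp_pos: [0.4336, -0.0993, 0.0843]
orientation: [0.5, 0.5, 0.501, -0.5]
wrist_force: [-2.7, -0.8, 9.6]
finger_gap: 0.0002
```

Request:
drive_tool(plan=[[[0.3, 0, 0, 0, 0, 0, 0], [0, 0, 0, 0, 0, 0, 0], [-1.9, 0, 0, 0, 0, 0, 0], [-2, 0, 0, 0, 0, 0, 0], [-2, 0, 0, 0, 0, 0, 0]]])

```text
clock: 6.7
tcp_pos: [0.4336, -0.0991, 0.1411]
orientation: [0.5, 0.5, 0.501, -0.5]
wrist_force: [0.3, 0.5, -0.7]
finger_gap: 0.0001
```

Request:
drive_tool(plan=[[[0, 2.6, 0.2, 0, 0, 0, 0], [0, 2.6, 0.2, 0, 0, 0, 0], [0, 2.6, 0.2, 0, 0, 0, 0], [0, 2.5, 0.2, 0, 0, 0, 0], [0, 0, 0, 0, 0, 0, 0]]])

```text
clock: 7.12
tcp_pos: [0.5416, -0.108, 0.1406]
orientation: [0.502, 0.5, 0.499, -0.499]
wrist_force: [1.0, -1.0, -0.4]
finger_gap: -0.0001
```

Request:
drive_tool(plan=[[[1.8, 0, 0, 0, 0, 0, 0], [2.0, 0, 0, 0, 0, 0, 0], [1.0, 0, 0, 0, 0, 0, 0], [0.5, 0, 0, 0, 0, 0, 0], [0.3, 0, 0, 0, 0, 0, 0]]])

```text
clock: 7.53
tcp_pos: [0.5362, -0.1077, 0.0838]
orientation: [0.5, 0.5, 0.501, -0.5]
wrist_force: [-2.4, 0.9, 19.4]
finger_gap: 0.0002
```

Request:
drive_tool(plan=[[[0.3, 0, 0, 0, 0, 0, 0], [0.1, 0, 0, 0, 0, 0, 0], [0, 0, 0, 0, 0, 0, 0], [0, 0, 0, 0, 0, 0, 0], [0, 0, 0, 0, 0, 0, 0]]])

```text
clock: 7.95
tcp_pos: [0.5372, -0.1081, 0.084]
orientation: [0.501, 0.5, 0.499, -0.499]
wrist_force: [-7.5, 3.6, 19.7]
finger_gap: 0.0003
```

Request:
drive_tool(plan=[[[-2, 0, 0, 0, 0, 0, 0], [-2, 0, 0, 0, 0, 0, 0], [-3, 0, 0, 0, 0, 0, 0], [-4, 0, 0, 0, 0, 0, 0], [0, 0, 0, 0, 0, 0, 0]]])

```text
clock: 8.37
tcp_pos: [0.5407, -0.1096, 0.1989]
orientation: [0.504, 0.502, 0.496, -0.498]
wrist_force: [1.3, -0.7, 1.0]
finger_gap: 0.0003
```

Run:
```python
from h import *
s=st();im,K,T=snap("wrist","w7")
```

```text
t8.37 [ 0.5407 -0.1096  0.1989] q [ 0.5041  0.5019  0.496  -0.498 ] F [ 1.3026 -0.681   0.9603] gap 0.0003 j [-0.3457  0.2688 -0.0943  1.1949  0.0001  1.225 ]
```

View pics/w7.png

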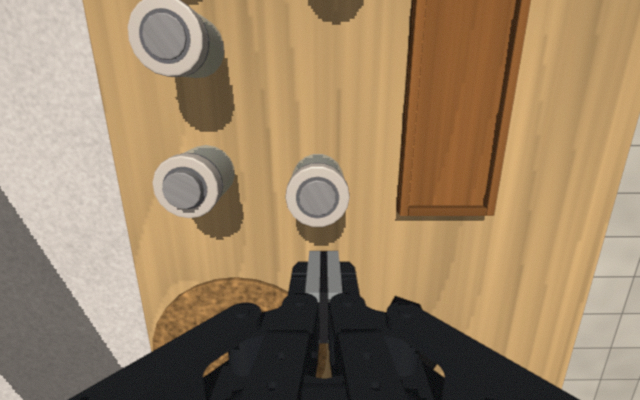

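Request:
drive_tool(plan=[[[0, 0, 0, 0, 0, 0, 1], [0, 0, 0, 0, 0, 0, 1], [1.5, 0, 0, 0, 0, 0, 1], [1.5, 0, 0, 0, 0, 0, 1], [1.5, 0, 0, 0, 0, 0, 1]]])

```text
clock: 8.83
tcp_pos: [0.5361, -0.1082, 0.1435]
orientation: [0.499, 0.5, 0.501, -0.5]
wrist_force: [-0.7, 0.2, -0.5]
finger_gap: 0.0609
```

Request:
drive_tool(plan=[[[2.0, 0, 0, 0, 0, 0, 1], [3, 0, 0, 0, 0, 0, 1], [3, 0, 0, 0, 0, 0, 1], [2, 0, 0, 0, 0, 0, 1], [0.7, 0, 0, 0, 0, 0, 1]]])

```text
clock: 9.25
tcp_pos: [0.533, -0.1071, 0.0335]
orientation: [0.497, 0.499, 0.503, -0.501]
wrist_force: [-1.1, 0.3, -0.4]
finger_gap: 0.0854
```

Request:
drive_tool(plan=[[[0, 0, 0, 0, 0, 0, 1], [0, 0, 0, 0, 0, 0, 0.4], [0, 0, 0, 0, 0, 0, 0.4], [0, 0, 0, 0, 0, 0, 0.4], [0, 0, 0, 0, 0, 0, 0.4]]], squeeze=30)

```text
clock: 9.67
tcp_pos: [0.5383, -0.109, 0.04]
orientation: [0.501, 0.5, 0.499, -0.5]
wrist_force: [-1.1, 0.8, 3.2]
finger_gap: 0.0514
```

Run:
```python
from h import *
s=st();im,K,T=snap("wrist","w8"); im,K,T=snap("side","s8")
hsv=cv2.cvtColor(im,cv2.COLOR_BGR2HSV); print(hsv[283,334],hsv[160,270])
for px in [(334.4,283)]: print(p2w(K,T,[px],.026))
```

```text
t9.67 [ 0.5383 -0.109   0.04  ] q [ 0.501   0.5004  0.499  -0.4996] F [-1.1057  0.7566  3.2077] gap 0.0514 j [-0.3459  0.3947 -0.3338  0.8392 -0.0001  1.2249]
[ 15 145 172] [ 13  49 205]
[[ 0.4485 -0.3257  0.026 ]]
```

View pics/w8.png

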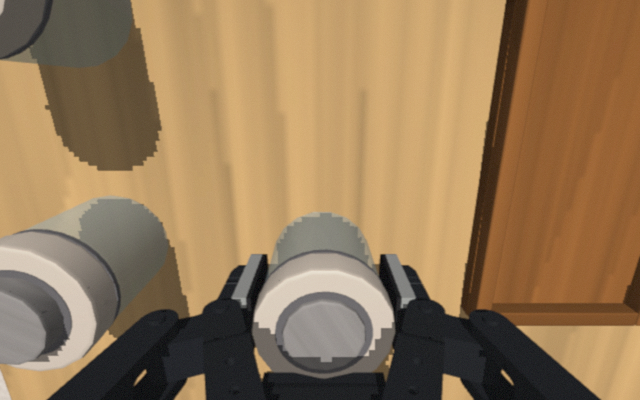

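View pics/s8.png

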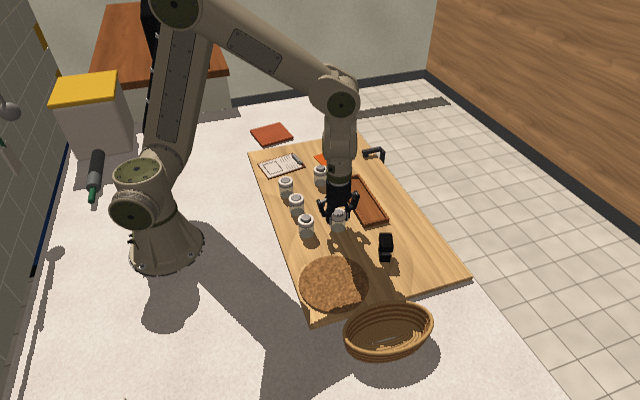

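Request:
drive_tool(plan=[[[0, 0, 0, 0, 0, 0, 0.4], [-1.0, 0, 0, 0, 0, 0, 0.4], [-2, 0, 0, 0, 0, 0, 0.4], [-2, 0, 0, 0, 0, 0, 0.4], [-1, 0, 0, 0, 0, 0, 0.4]]])

```text
clock: 10.18
tcp_pos: [0.5379, -0.1087, 0.1009]
orientation: [0.501, 0.5, 0.499, -0.5]
wrist_force: [1.0, -0.5, -1.7]
finger_gap: 0.0507
```

Request:
drive_tool(plan=[[[0, 2.0, -0.4, 0, 0, 0, 0.4], [0, 3.2, -0.6, 0, 0, 0, 0.4], [0, 3.5, -0.6, 0, 0, 0, 0.4], [0, 2.8, -0.5, 0, 0, 0, 0.4], [0, 1.2, -0.2, 0, 0, 0, 0.4]]])

```text
clock: 10.6
tcp_pos: [0.6675, -0.0848, 0.0983]
orientation: [0.501, 0.5, 0.5, -0.499]
wrist_force: [0.3, 0.4, -1.4]
finger_gap: 0.0511
```

Run:
```python
from h import *
im,K,T=snap("side","s9",(220,110,500,340),2.6);s=st();im,K,T=snap("wrist","w9");
```

```text
t10.65 [ 0.6683 -0.0848  0.098 ] q [ 0.5012  0.5005  0.4995 -0.4988] F [ 3.4396 -0.2955 -2.2762] gap 0.0509 j [-0.2456  0.5619  0.0985  1.1041  0.0008  1.3238]
```

View pics/w9.png

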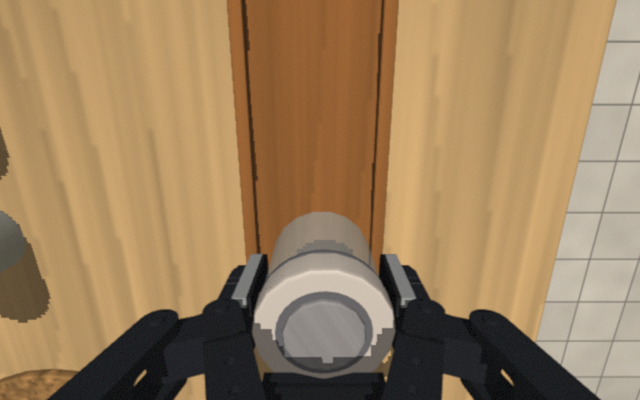

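View pics/s9.png

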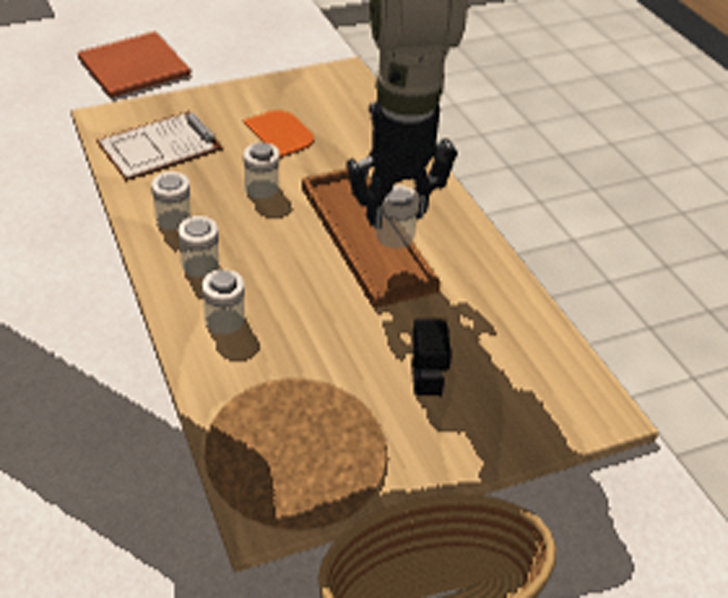

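Request:
drive_tool(plan=[[[1.0, 0, 0, 0, 0, 0, 0.4], [1.5, 0, 0, 0, 0, 0, 0.4], [1.3, 0, 0, 0, 0, 0, 0.4], [0.7, 0, 0, 0, 0, 0, 0.4], [0.3, 0, 0, 0, 0, 0, 0.4]]])

```text
clock: 11.12
tcp_pos: [0.6615, -0.0854, 0.0483]
orientation: [0.499, 0.499, 0.501, -0.501]
wrist_force: [-0.5, 0.1, 0.3]
finger_gap: 0.0512
```

Request:
drive_tool(plan=[[[0.2, 0, 0, 0, 0, 0, 0.4], [0.1, 0, 0, 0, 0, 0, 0.4], [0, 0, 0, 0, 0, 0, 0.6], [0, 0, 0, 0, 0, 0, 0.8], [0, 0, 0, 0, 0, 0, 1]]])

```text
clock: 11.53
tcp_pos: [0.6651, -0.0858, 0.0482]
orientation: [0.501, 0.501, 0.499, -0.499]
wrist_force: [-0.7, 0.5, -0.3]
finger_gap: 0.0734
```

Request:
drive_tool(plan=[[[0, 0, 0, 0, 0, 0, 1], [0, 0, 0, 0, 0, 0, 1], [-1.5, 0, 0, 0, 0, 0, 1], [-3, 0, 0, 0, 0, 0, 1], [-3, 0, 0, 0, 0, 0, 1]]])

```text
clock: 11.95
tcp_pos: [0.663, -0.0852, 0.1216]
orientation: [0.499, 0.499, 0.501, -0.501]
wrist_force: [1.1, -0.3, 0.3]
finger_gap: 0.0852
```

Run:
```python
from h import *
s=st();im,K,T=snap("wrist","w10")
```

```text
t11.95 [ 0.663  -0.0852  0.1216] q [ 0.499   0.4994  0.501  -0.5006] F [ 1.1423 -0.3179  0.266 ] gap 0.0852 j [-0.2478  0.5433  0.1271  1.1578  0.      1.3229]
```

View pics/w10.png

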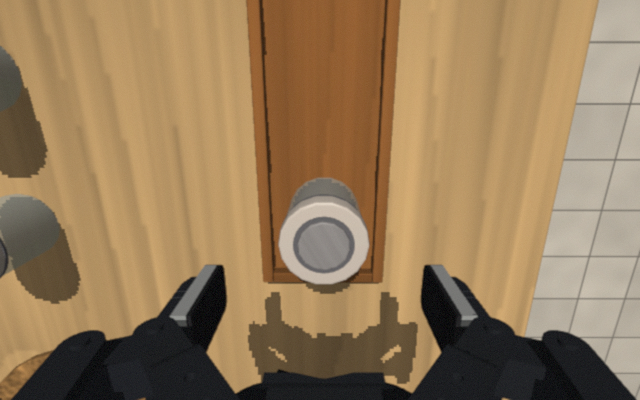

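Request:
drive_tool(plan=[[[0, -3.8, -1.5, 0, 0, 0, 1], [0, -3.8, -1.5, 0, 0, 0, 1], [0, -3.8, -1.5, 0, 0, 0, 1], [0, -3.8, -1.5, 0, 0, 0, 1], [0, -3.8, -1.5, 0, 0, 0, 1]]])

```text
clock: 12.42
tcp_pos: [0.4725, -0.01, 0.1222]
orientation: [0.5, 0.5, 0.5, -0.5]
wrist_force: [0.4, -0.4, 1.1]
finger_gap: 0.0855
```

Request:
drive_tool(plan=[[[0, -2.5, -1.0, 0, 0, 0, 1], [0, -1.5, -0.5, 0, 0, 0, 1], [0, 0, 0, 0, 0, 0, 1], [0, 0, 0, 0, 0, 0, 1], [0, 0, 0, 0, 0, 0, 1]]])

```text
clock: 12.83
tcp_pos: [0.4358, 0.0041, 0.1229]
orientation: [0.501, 0.501, 0.499, -0.499]
wrist_force: [0.5, 0.5, -0.2]
finger_gap: 0.0855
```

Run:
```python
from h import *
s=st();im,K,T=snap("wrist","w11")
```

```text
t12.83 [0.4358 0.0041 0.1229] q [ 0.5008  0.5006  0.4992 -0.4994] F [ 0.4591  0.4877 -0.1843] gap 0.0855 j [-0.1752  0.1112 -0.4876  0.9692 -0.      1.3956]
```

View pics/w11.png

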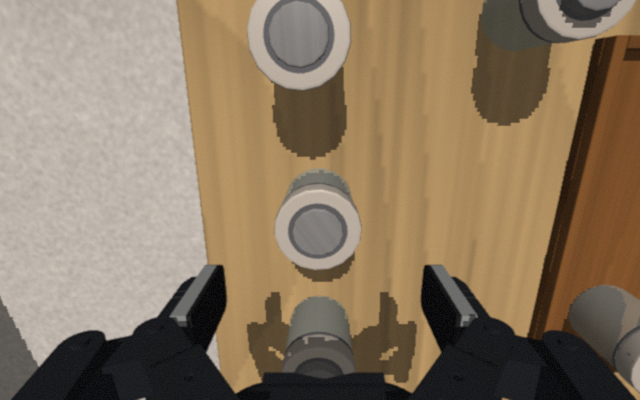

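Request:
drive_tool(plan=[[[2.5, 0, 0, 0, 0, 0, 1], [2.5, 0, 0, 0, 0, 0, 1], [2.0, 0, 0, 0, 0, 0, 1], [1.0, 0, 0, 0, 0, 0, 1], [0.4, 0, 0, 0, 0, 0, 1]]])

```text
clock: 13.3
tcp_pos: [0.4339, 0.0042, 0.0363]
orientation: [-0.499, -0.5, -0.501, 0.501]
wrist_force: [0.7, 0.4, -0.2]
finger_gap: 0.0852
```

Request:
drive_tool(plan=[[[0, 0, 0, 0, 0, 0, 1], [0, 0, 0, 0, 0, 0, 0.4], [0, 0, 0, 0, 0, 0, 0.4], [0, 0, 0, 0, 0, 0, 0.4], [0, 0, 0, 0, 0, 0, 0.4]]])

```text
clock: 13.72
tcp_pos: [0.435, 0.0043, 0.0393]
orientation: [0.501, 0.5, 0.499, -0.5]
wrist_force: [-0.4, -0.2, 2.9]
finger_gap: 0.0512
```

Request:
drive_tool(plan=[[[0, 0, 0, 0, 0, 0, 0.4], [-1.5, 0, 0, 0, 0, 0, 0.4], [-3, 0, 0, 0, 0, 0, 0.4], [-3, 0, 0, 0, 0, 0, 0.4], [-2.5, 0, 0, 0, 0, 0, 0.4]]])

```text
clock: 14.13
tcp_pos: [0.4339, 0.0046, 0.1399]
orientation: [0.5, 0.5, 0.5, -0.5]
wrist_force: [1.4, 0.1, -2.3]
finger_gap: 0.0509
```

Request:
drive_tool(plan=[[[0, 2.5, 0.3, 0, 0, 0, 0.4], [0, 4.0, 0.3, 0, 0, 0, 0.4], [0, 4.0, 0.3, 0, 0, 0, 0.4], [0, 4.0, 0.3, 0, 0, 0, 0.4], [0, 4.0, 0.3, 0, 0, 0, 0.4]]])

```text
clock: 14.55
tcp_pos: [0.6206, -0.0105, 0.1383]
orientation: [0.5, 0.5, 0.5, -0.5]
wrist_force: [0.3, -0.2, -0.3]
finger_gap: 0.051
```

Request:
drive_tool(plan=[[[0, 3.0, 0.1, 0, 0, 0, 0.4], [0, 1.5, 0, 0, 0, 0, 0.4], [0, 0, 0, 0, 0, 0, 0.4], [1.5, 0, 0, 0, 0, 0, 0.4], [2.5, 0, 0, 0, 0, 0, 0.4]]])

```text
clock: 14.97
tcp_pos: [0.6655, -0.0116, 0.1005]
orientation: [0.501, 0.501, 0.499, -0.499]
wrist_force: [1.0, 0.3, -1.9]
finger_gap: 0.0512
```

Request:
drive_tool(plan=[[[2.0, 0, 0, 0, 0, 0, 0.4], [1.5, 0, 0, 0, 0, 0, 0.4], [0.8, 0, 0, 0, 0, 0, 0.4], [0.5, 0, 0, 0, 0, 0, 0.4], [0.2, 0, 0, 0, 0, 0, 0.4]]])

```text
clock: 15.38
tcp_pos: [0.6632, -0.0114, 0.0479]
orientation: [0.5, 0.5, 0.5, -0.5]
wrist_force: [-0.7, -0.0, -2.0]
finger_gap: 0.0511
```

Run:
```python
from h import *
s=st();im,K,T=snap("wrist","w12")
```

```text
t15.38 [ 0.6632 -0.0114  0.0479] q [ 0.4997  0.4997  0.5003 -0.5002] F [-0.7306 -0.0238 -1.9976] gap 0.0511 j [-0.1381  0.5835  0.005   0.9935  0.      1.4327]
```

View pics/w12.png

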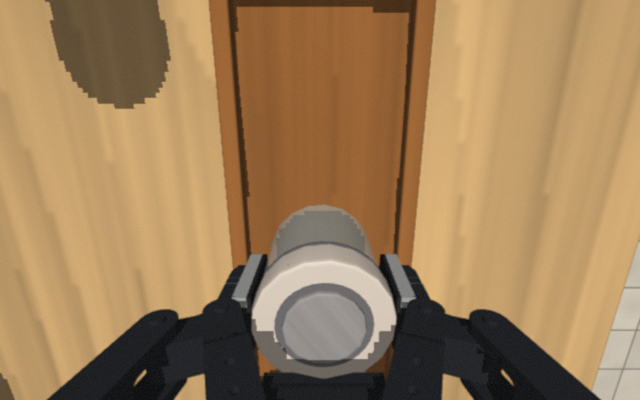

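Request:
drive_tool(plan=[[[0.1, 0, 0, 0, 0, 0, 0.4], [0.1, 0, 0, 0, 0, 0, 0.4], [0, 0, 0, 0, 0, 0, 0.6], [0, 0, 0, 0, 0, 0, 0.8], [0, 0, 0, 0, 0, 0, 1]]])

```text
clock: 15.85
tcp_pos: [0.6646, -0.0116, 0.0471]
orientation: [0.5, 0.5, 0.5, -0.5]
wrist_force: [0.1, -0.4, 0.5]
finger_gap: 0.0733
```

Request:
drive_tool(plan=[[[0, 0, 0, 0, 0, 0, 1], [0, 0, 0, 0, 0, 0, 1], [-1.5, 0, 0, 0, 0, 0, 1], [-3, 0, 0, 0, 0, 0, 1], [-3, 0, 0, 0, 0, 0, 1]]])

```text
clock: 16.27
tcp_pos: [0.6627, -0.0113, 0.1206]
orientation: [0.499, 0.499, 0.501, -0.501]
wrist_force: [-0.0, 0.3, 1.0]
finger_gap: 0.0853
```

Run:
```python
from h import *
s=st();im,K,T=snap("wrist","w13")
```

```text
t16.27 [ 0.6627 -0.0113  0.1206] q [ 0.499   0.4992  0.5011 -0.5008] F [-0.0093  0.3432  0.9706] gap 0.0853 j [-0.1381  0.5334  0.1079  1.149   0.      1.4327]
```

View pics/w13.png

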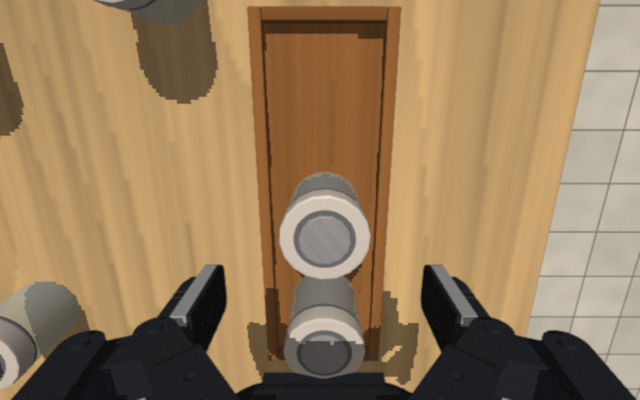

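Request:
drive_tool(plan=[[[0, -3.5, -1.8, 0, 0, 0, 1], [0, -3.5, -1.8, 0, 0, 0, 1], [0, -3.5, -1.8, 0, 0, 0, 1], [0, -3.5, -1.8, 0, 0, 0, 1], [0, -3.5, -1.8, 0, 0, 0, 1]]])

```text
clock: 16.73
tcp_pos: [0.4874, 0.0791, 0.1212]
orientation: [0.5, 0.5, 0.5, -0.5]
wrist_force: [-0.6, 0.1, -0.1]
finger_gap: 0.0851
```

Request:
drive_tool(plan=[[[0, -3.5, -1.8, 0, 0, 0, 1], [0, -2.0, -1.0, 0, 0, 0, 1], [0, -0.9, -0.5, 0, 0, 0, 1], [0, 0, 0, 0, 0, 0, 1], [0, 0, 0, 0, 0, 0, 1]]])

```text
clock: 17.15
tcp_pos: [0.4263, 0.1115, 0.1219]
orientation: [0.501, 0.5, 0.5, -0.499]
wrist_force: [0.4, 0.3, -0.2]
finger_gap: 0.0853
```

Run:
```python
from h import *
s=st();im,K,T=snap("wrist","w14")
```

```text
t17.15 [0.4263 0.1115 0.1219] q [ 0.5008  0.5004  0.4995 -0.4992] F [ 0.4367  0.2702 -0.1791] gap 0.0853 j [ 0.0736  0.1215 -0.4785  0.9684 -0.0003  1.6437]
```

View pics/w14.png

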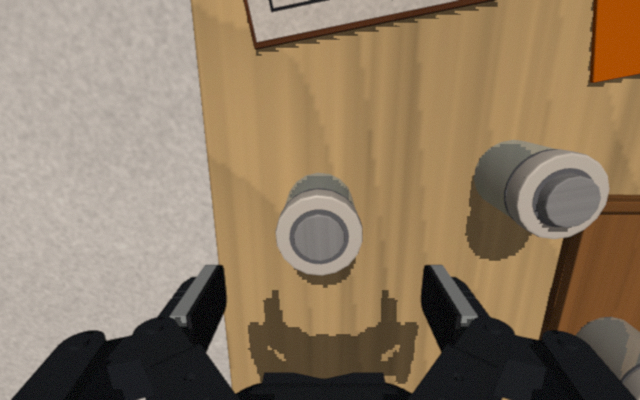

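Request:
drive_tool(plan=[[[2.5, 0, 0.1, 0, 0, 0, 1], [2.5, 0, 0, 0, 0, 0, 1], [2.0, 0, 0, 0, 0, 0, 1], [1.0, 0, 0, 0, 0, 0, 1], [0.3, 0, 0, 0, 0, 0, 1]]])

```text
clock: 17.62
tcp_pos: [0.4254, 0.1096, 0.0363]
orientation: [-0.499, -0.5, -0.5, 0.501]
wrist_force: [-0.5, -0.2, 0.2]
finger_gap: 0.0856
```

Request:
drive_tool(plan=[[[0, 0, 0, 0, 0, 0, 1], [0, 0, 0, 0, 0, 0, 0.4], [0, 0, 0, 0, 0, 0, 0.4], [0, 0, 0, 0, 0, 0, 0.4], [0, 0, 0, 0, 0, 0, 0.4]]])

```text
clock: 18.03
tcp_pos: [0.426, 0.1105, 0.0393]
orientation: [0.5, 0.501, 0.499, -0.5]
wrist_force: [-0.4, -0.0, 3.7]
finger_gap: 0.051
```

Request:
drive_tool(plan=[[[0, 0, 0, 0, 0, 0, 0.4], [-1.5, 0, 0, 0, 0, 0, 0.4], [-3, 0, 0, 0, 0, 0, 0.4], [-3, 0, 0, 0, 0, 0, 0.4], [-2.5, 0, 0, 0, 0, 0, 0.4]]])

```text
clock: 18.45
tcp_pos: [0.4247, 0.1106, 0.1398]
orientation: [0.5, 0.5, 0.5, -0.5]
wrist_force: [1.4, -0.5, -2.3]
finger_gap: 0.0511
```

Request:
drive_tool(plan=[[[0, 2.5, 0.5, 0, 0, 0, 0.4], [0, 4.0, 0.9, 0, 0, 0, 0.4], [0, 4.0, 0.9, 0, 0, 0, 0.4], [0, 4.0, 0.9, 0, 0, 0, 0.4], [0, 4.0, 0.9, 0, 0, 0, 0.4]]])

```text
clock: 18.87
tcp_pos: [0.6114, 0.0692, 0.1382]
orientation: [0.5, 0.5, 0.5, -0.5]
wrist_force: [0.7, 0.6, -1.4]
finger_gap: 0.0511
```

Request:
drive_tool(plan=[[[0, 3.5, 0.7, 0, 0, 0, 0.4], [0, 1.9, 0.3, 0, 0, 0, 0.4], [0, 0, 0, 0, 0, 0, 0.4], [1.5, 0, 0, 0, 0, 0, 0.4], [2.5, 0, 0, 0, 0, 0, 0.4]]])

```text
clock: 19.28
tcp_pos: [0.6659, 0.0595, 0.1002]
orientation: [0.501, 0.501, 0.499, -0.499]
wrist_force: [0.0, 0.8, -1.8]
finger_gap: 0.0509
```

Request:
drive_tool(plan=[[[2.0, 0, 0, 0, 0, 0, 0.4], [1.5, 0, 0, 0, 0, 0, 0.4], [0.8, 0, 0, 0, 0, 0, 0.4], [0.5, 0, 0, 0, 0, 0, 0.4], [0.2, 0, 0, 0, 0, 0, 0.4]]])

```text
clock: 19.7
tcp_pos: [0.6633, 0.0597, 0.0477]
orientation: [0.5, 0.5, 0.5, -0.5]
wrist_force: [0.1, -0.1, -2.3]
finger_gap: 0.0515
```

Request:
drive_tool(plan=[[[0.1, 0, 0, 0, 0, 0, 0.4], [0.1, 0, 0, 0, 0, 0, 0.4], [0, 0, 0, 0, 0, 0, 0.6], [0, 0, 0, 0, 0, 0, 0.8], [0, 0, 0, 0, 0, 0, 1]]])

```text
clock: 20.12
tcp_pos: [0.6649, 0.0595, 0.0475]
orientation: [0.501, 0.501, 0.499, -0.499]
wrist_force: [1.0, -0.3, -0.1]
finger_gap: 0.0734
```

Request:
drive_tool(plan=[[[0, 0, 0, 0, 0, 0, 1], [0, 0, 0, 0, 0, 0, 1], [-1.5, 0, 0, 0, 0, 0, 1], [-3, 0, 0, 0, 0, 0, 1], [-3, 0, 0, 0, 0, 0, 1]]])

```text
clock: 20.53
tcp_pos: [0.6628, 0.0595, 0.1208]
orientation: [0.499, 0.499, 0.501, -0.501]
wrist_force: [0.5, -0.5, 0.4]
finger_gap: 0.0852
```

Run:
```python
from h import *
s=st();im,K,T=snap("wrist","w15")
im,K,T=snap("side","s15",(220,110,500,340),2.6)
```

```text
t20.53 [0.6628 0.0595 0.1208] q [ 0.4991  0.4992  0.5009 -0.5008] F [ 0.4776 -0.4878  0.3674] gap 0.0852 j [-0.031   0.5381  0.1162  1.1523 -0.      1.5399]
```

View pics/w15.png

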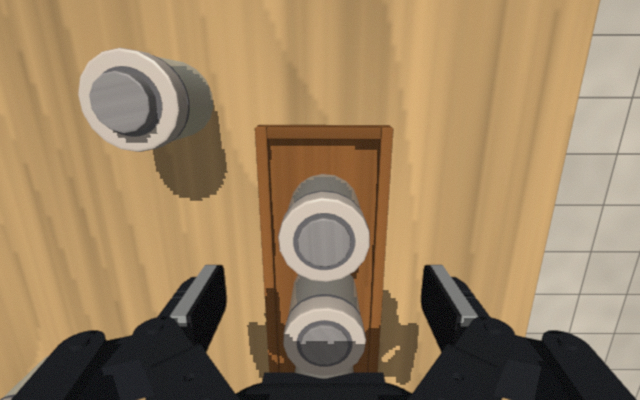

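View pics/s15.png

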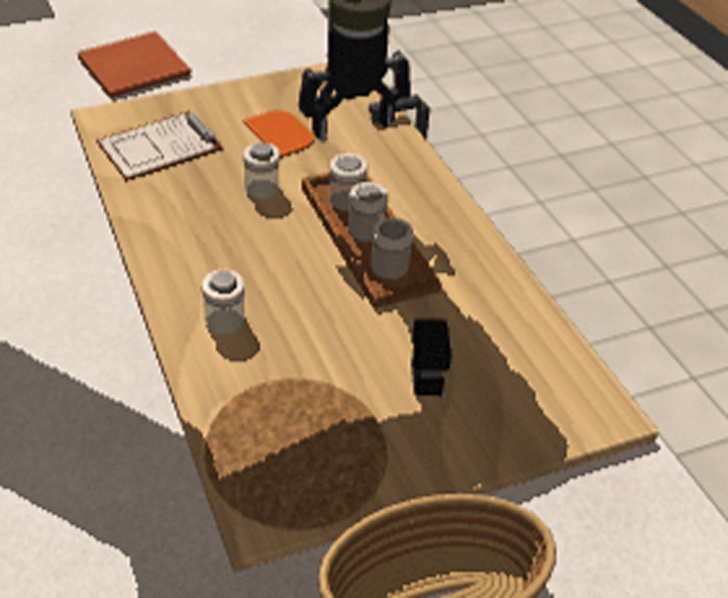

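Run:
```python
from h import *
d=np.load("pics/w15.npz");print(p2w(d["K"],d["T"],[(135,100)],.082))
d=np.load("pics/s15.npz");K,T=d["K"],d["T"]
print(p2w(K,T,[(333.8,284.6)],.026))
f=lambda q:(220+q[0]/2.6,110+q[1]/2.6)
# trivet rim fit at z=.026
rim=[(205,455),(388,455),(296,379),(225,402),(368,405),(383,482),(212,485)]
P=p2w(K,T,[f(q) for q in rim],.024)[:,:2]
A=np.c_[2*P,np.ones(len(P))];b=(P**2).sum(1);s=np.linalg.lstsq(A,b,rcond=None)[0];print("circ",s[:2],np.sqrt(s[2]+s[:2]@s[:2]))
# clipboard top z=.022 corners, stamp box
cb=[f(q) for q in [(97,142),(188,113),(222,150),(127,180)]]
print(p2w(K,T,cb,.022)[:,:2]); 
bx=[f(q) for q in [(109,139),(143,129),(163,157),(127,167)]]
print(p2w(K,T,bx,.022)[:,:2])
# stamp foot/top
print("stamp",p2w(K,T,[f((431,345))],.092-.014), p2w(K,T,[f((429,385))],.018))
```

```text
[[0.5676 0.1334 0.082 ]]
[[ 0.4449 -0.3303  0.026 ]]
circ [ 0.4484 -0.3215] 0.10122926879835613
[[0.3631 0.3211]
 [0.5155 0.3506]
 [0.5368 0.2374]
 [0.3845 0.2128]]
[[0.3821 0.3227]
 [0.4377 0.3313]
 [0.4483 0.25  ]
 [0.3917 0.2436]]
stamp [[ 0.6281 -0.2757  0.078 ]] [[ 0.6282 -0.2837  0.018 ]]
```

Run:
```python
from h import *
d=np.load("pics/w14.npz");print(p2w(d["K"],d["T"],[(555,193)],.082))
d=np.load("pics/s15.npz");K,T=d["K"],d["T"]
f=lambda q:(220+q[0]/2.6,110+q[1]/2.6)
print(p2w(K,T,[f((261,158)),f((223,285))],.082))
```

```text
[[0.5569 0.1357 0.082 ]]
[[ 0.5599  0.1213  0.082 ]
 [ 0.4336 -0.1067  0.082 ]]
```

Request:
drive_tool(plan=[[[0, -2.5, -1.8, 0, 0, 0, 1], [0, -3.0, -2.2, 0, 0, 0, 1], [0, -3.0, -2.2, 0, 0, 0, 1], [0, -1.5, -1.0, 0, 0, 0, 1], [0, 0, 0, 0, 0, 0, 1]]])

```text
clock: 21.05
tcp_pos: [0.56, 0.1336, 0.1212]
orientation: [0.5, 0.499, 0.502, -0.5]
wrist_force: [-0.7, -0.6, 0.4]
finger_gap: 0.0856
```

Run:
```python
from h import *
env.read_camera("side")
s=st();im,K,T=snap("wrist","w16")
```

```text
t21.10 [0.5624 0.1326 0.1214] q [ 0.5005  0.4992  0.5007 -0.4995] F [ 1.2808 -0.2613 -0.1529] gap 0.0852 j [ 0.0927  0.373  -0.1437  1.0547 -0.0001  1.6611]
```

View pics/w16.png

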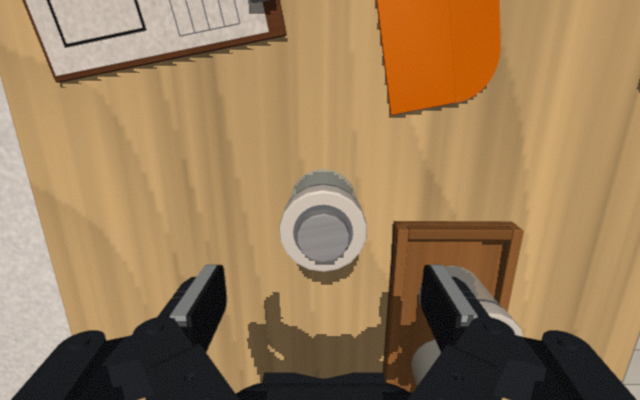

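Request:
drive_tool(plan=[[[2.5, 0, 0, 0, 0, 0, 1], [2.5, 0, 0, 0, 0, 0, 1], [2.0, 0, 0, 0, 0, 0, 1], [1.0, 0, 0, 0, 0, 0, 1], [0.2, 0, 0, 0, 0, 0, 1]]])

```text
clock: 21.57
tcp_pos: [0.5635, 0.1306, 0.0369]
orientation: [-0.499, -0.499, -0.5, 0.501]
wrist_force: [-0.4, 0.4, -0.4]
finger_gap: 0.0855
```

Request:
drive_tool(plan=[[[0, 0, 0, 0, 0, 0, 1], [0, 0, 0, 0, 0, 0, 0.4], [0, 0, 0, 0, 0, 0, 0.4], [0, 0, 0, 0, 0, 0, 0.4], [0, 0, 0, 0, 0, 0, 0.4]]])

```text
clock: 21.98
tcp_pos: [0.565, 0.1315, 0.0408]
orientation: [0.501, 0.501, 0.499, -0.499]
wrist_force: [-0.7, -0.1, 4.4]
finger_gap: 0.0512
```

Request:
drive_tool(plan=[[[0, 0, 0, 0, 0, 0, 0.4], [-1.5, 0, 0, 0, 0, 0, 0.4], [-3, 0, 0, 0, 0, 0, 0.4], [-3, 0, 0, 0, 0, 0, 0.4], [-2.5, 0, 0, 0, 0, 0, 0.4]]])

```text
clock: 22.4
tcp_pos: [0.564, 0.1316, 0.1409]
orientation: [0.5, 0.5, 0.5, -0.5]
wrist_force: [0.0, 0.2, -2.3]
finger_gap: 0.051
```

Request:
drive_tool(plan=[[[0, -0.5, 2.0, 0, 0, 0, 0.4], [0, -0.9, 3.8, 0, 0, 0, 0.4], [0, -0.9, 3.8, 0, 0, 0, 0.4], [0, -0.9, 3.8, 0, 0, 0, 0.4], [0, -0.9, 3.8, 0, 0, 0, 0.4]]])

```text
clock: 22.82
tcp_pos: [0.5223, -0.0417, 0.1394]
orientation: [0.5, 0.5, 0.5, -0.5]
wrist_force: [0.2, -0.7, -1.9]
finger_gap: 0.0512
```

Request:
drive_tool(plan=[[[0, -0.9, 3.8, 0, 0, 0, 0.4], [0, -0.9, 3.8, 0, 0, 0, 0.4], [0, -0.9, 3.8, 0, 0, 0, 0.4], [0, -0.9, 3.8, 0, 0, 0, 0.4], [0, -0.9, 3.8, 0, 0, 0, 0.4]]])

```text
clock: 23.23
tcp_pos: [0.4772, -0.2321, 0.1394]
orientation: [0.5, 0.5, 0.5, -0.5]
wrist_force: [0.8, -0.3, -1.6]
finger_gap: 0.0507
```

Request:
drive_tool(plan=[[[0, -0.9, 3.8, 0, 0, 0, 0.4], [0, -0.7, 3.0, 0, 0, 0, 0.4], [0, -0.4, 1.8, 0, 0, 0, 0.4], [0, 0, 0, 0, 0, 0, 0.4], [0, 0, 0, 0, 0, 0, 0.4]]])

```text
clock: 23.65
tcp_pos: [0.4575, -0.3174, 0.139]
orientation: [0.499, 0.501, 0.5, -0.5]
wrist_force: [0.0, 1.9, -1.5]
finger_gap: 0.0513
```

Run:
```python
from h import *
s=st();im,K,T=snap("wrist","w17")
im,K,T=snap("side","s17",(220,110,500,340),2.6)
```

```text
t23.65 [ 0.4575 -0.3174  0.139 ] q [ 0.4992  0.5007  0.4996 -0.5005] F [ 0.0133  1.9169 -1.5282] gap 0.0513 j [-0.7509  0.3225 -0.1717  1.0771  0.0003  0.8223]
```

View pics/w17.png

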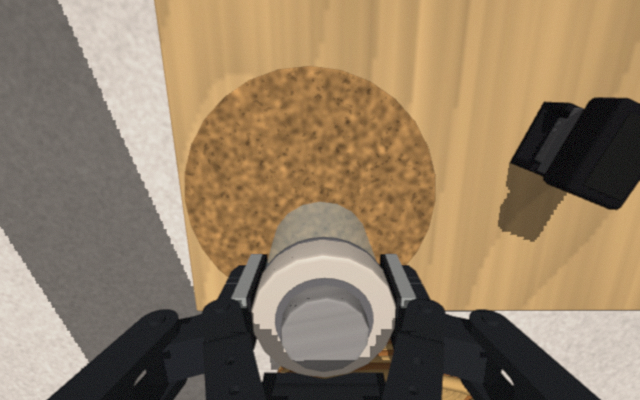

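View pics/s17.png

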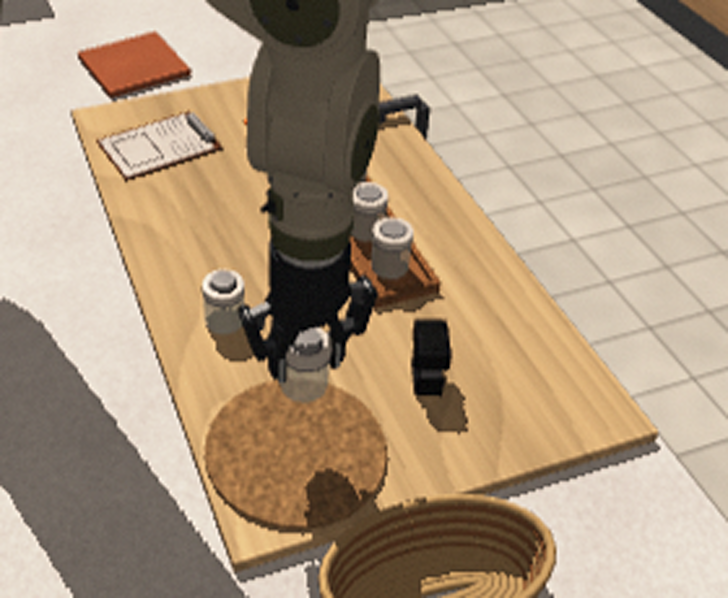

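Run:
```python
from h import *
d=np.load("pics/w17.npz");K,T=d["K"],d["T"]
rim=[(185,190),(435,190),(310,66),(219,105),(405,108),(193,232),(428,228),(255,78),(365,80)]
P=p2w(K,T,rim,.026)[:,:2]
A=np.c_[2*P,np.ones(len(P))];b=(P**2).sum(1);s=np.linalg.lstsq(A,b,rcond=None)[0];print("circ",s[:2],np.sqrt(s[2]+s[:2]@s[:2]),np.hypot(*(P-s[:2]).T))
d=np.load("pics/w17.npz");cv2.imwrite("pics/st.png",cv2.resize(d["im"][60:260,440:640],None,fx=3,fy=3))
```

```text
circ [ 0.4481 -0.321 ] 0.09829059377683784 [0.0979 0.098  0.0988 0.0974 0.099  0.0991 0.098  0.0984 0.098 ]
```

View pics/st.png

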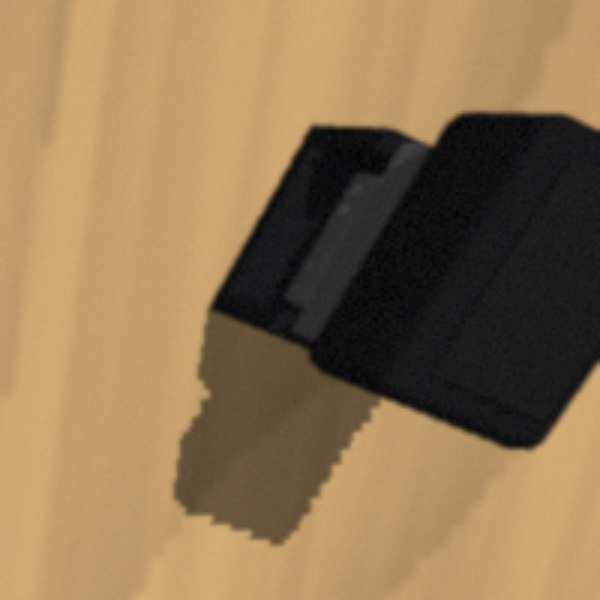

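Request:
drive_tool(plan=[[[0, -0.5, 1.5, 0, 0, 0, 0.4], [0, -0.5, 1.7, 0, 0, 0, 0.4], [1.0, 0, 1.0, 0, 0, 0, 0.4], [2.0, 0, 0, 0, 0, 0, 0.4], [2.0, 0, 0, 0, 0, 0, 0.4]]])

```text
clock: 24.17
tcp_pos: [0.4491, -0.3587, 0.089]
orientation: [0.501, 0.5, 0.499, -0.5]
wrist_force: [-0.8, 0.6, -2.2]
finger_gap: 0.0513
```

Request:
drive_tool(plan=[[[1.5, 0, 0, 0, 0, 0, 0.4], [1.2, 0, 0, 0, 0, 0, 0.4], [0.8, 0, 0, 0, 0, 0, 0.4], [0.4, 0, 0, 0, 0, 0, 0.4], [0.2, 0, 0, 0, 0, 0, 0.4]]])

```text
clock: 24.58
tcp_pos: [0.4477, -0.3574, 0.0488]
orientation: [0.5, 0.5, 0.501, -0.5]
wrist_force: [-6.8, 5.8, 17.9]
finger_gap: 0.051
```

Request:
drive_tool(plan=[[[0.1, 0, 0, 0, 0, 0, 0.4], [0, 0, 0, 0, 0, 0, 0.4], [0, 0, 0, 0, 0, 0, 0.6], [0, 0, 0, 0, 0, 0, 0.8], [0, 0, 0, 0, 0, 0, 1]]])

```text
clock: 25.0
tcp_pos: [0.4489, -0.3587, 0.0481]
orientation: [0.501, 0.5, 0.499, -0.5]
wrist_force: [-0.1, -0.3, 0.1]
finger_gap: 0.0734
```

Request:
drive_tool(plan=[[[0, 0, 0, 0, 0, 0, 1], [0, 0, 0, 0, 0, 0, 1], [-1.5, 0, 0, 0, 0, 0, 1], [-3, 0, 0, 0, 0, 0, 1], [-3, 0, 0, 0, 0, 0, 1]]])

```text
clock: 25.42
tcp_pos: [0.4473, -0.3576, 0.1217]
orientation: [0.499, 0.5, 0.501, -0.5]
wrist_force: [0.3, -0.5, -0.7]
finger_gap: 0.0854
```

Run:
```python
from h import *
s=st();im,K,T=snap("wrist","w18")
```

```text
t25.42 [ 0.4473 -0.3576  0.1217] q [ 0.4988  0.5001  0.5012 -0.4999] F [ 0.3032 -0.4943 -0.664 ] gap 0.0854 j [-0.8147  0.3657 -0.1537  1.0548  0.0001  0.7561]
```

View pics/w18.png

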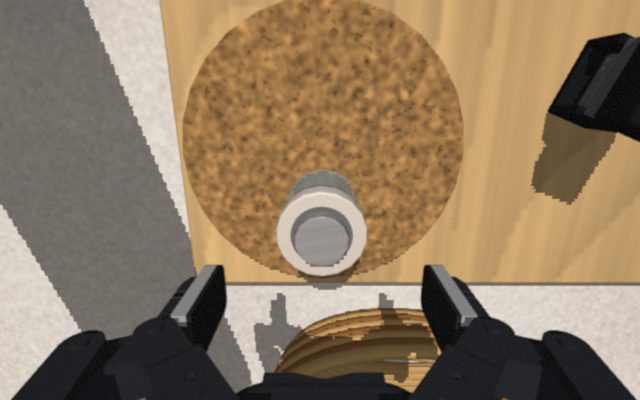

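Request:
drive_tool(plan=[[[0, -0.2, -3.0, 0, 0, 0, 1], [0, -0.2, -4.0, 0, 0, 0, 1], [0, -0.2, -4.0, 0, 0, 0, 1], [0, -0.2, -4.0, 0, 0, 0, 1], [0, -0.2, -4.0, 0, 0, 0, 1]]])

```text
clock: 25.88
tcp_pos: [0.4378, -0.1671, 0.1222]
orientation: [0.5, 0.5, 0.5, -0.5]
wrist_force: [1.3, 0.5, 0.8]
finger_gap: 0.0853
```

Request:
drive_tool(plan=[[[0, -0.2, -4.0, 0, 0, 0, 1], [0, -0.2, -2.0, 0, 0, 0, 1], [0, 0, -0.6, 0, 0, 0, 1], [0, 0, 0, 0, 0, 0, 1], [0, 0, 0, 0, 0, 0, 1]]])

```text
clock: 26.3
tcp_pos: [0.4348, -0.1031, 0.1225]
orientation: [0.501, 0.5, 0.5, -0.5]
wrist_force: [0.6, -1.0, -1.0]
finger_gap: 0.0852
```

Run:
```python
from h import *
s=st();im,K,T=snap("wrist","w19")
```

```text
t26.30 [ 0.4348 -0.1031  0.1225] q [ 0.5007  0.4999  0.4996 -0.4998] F [ 0.5777 -1.0297 -0.9653] gap 0.0852 j [-0.4125  0.1333 -0.4628  0.9732 -0.0004  1.1577]
```

View pics/w19.png

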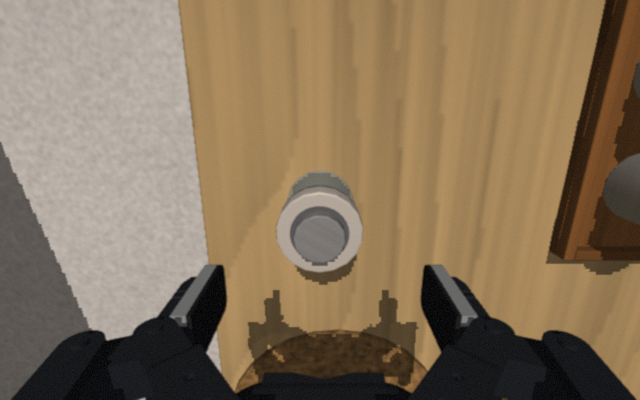

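Jar D is centred between the jaws (lid at 319,230).

Request:
drive_tool(plan=[[[2.5, 0, 0, 0, 0, 0, 1], [2.5, 0, 0, 0, 0, 0, 1], [2.0, 0, 0, 0, 0, 0, 1], [1.0, 0, 0, 0, 0, 0, 1], [0.4, 0, 0, 0, 0, 0, 1]]])

```text
clock: 26.77
tcp_pos: [0.4331, -0.1037, 0.0364]
orientation: [-0.498, -0.5, -0.5, 0.501]
wrist_force: [0.1, -0.0, -0.5]
finger_gap: 0.0856
```

Request:
drive_tool(plan=[[[0, 0, 0, 0, 0, 0, 1], [0, 0, 0, 0, 0, 0, 0.4], [0, 0, 0, 0, 0, 0, 0.4], [0, 0, 0, 0, 0, 0, 0.4], [0, 0, 0, 0, 0, 0, 0.4]]])

```text
clock: 27.18
tcp_pos: [0.4348, -0.1031, 0.0393]
orientation: [0.501, 0.5, 0.499, -0.5]
wrist_force: [-1.5, -0.5, 4.0]
finger_gap: 0.051
```

Request:
drive_tool(plan=[[[0, 0, 0, 0, 0, 0, 0.4], [-1.5, 0, 0, 0, 0, 0, 0.4], [-2, 0, 0, 0, 0, 0, 0.4], [-2, 0, 0, 0, 0, 0, 0.4], [-1.5, 0, 0, 0, 0, 0, 0.4]]])

```text
clock: 27.6
tcp_pos: [0.4342, -0.1023, 0.1095]
orientation: [0.5, 0.5, 0.5, -0.5]
wrist_force: [0.4, -0.4, -2.4]
finger_gap: 0.0512
```

Request:
drive_tool(plan=[[[0, 0.3, 3.0, 0, 0, 0, 0.4], [0, 0.3, 4.0, 0, 0, 0, 0.4], [0, 0.3, 4.0, 0, 0, 0, 0.4], [0, 0.3, 4.0, 0, 0, 0, 0.4], [0, 0.2, 2.0, 0, 0, 0, 0.4]]])

```text
clock: 28.02
tcp_pos: [0.4487, -0.2768, 0.1085]
orientation: [-0.501, -0.5, -0.498, 0.501]
wrist_force: [-0.2, -0.7, -1.5]
finger_gap: 0.0514
```

Request:
drive_tool(plan=[[[0, 0, 0.8, 0, 0, 0, 0.4], [0, 0, 0, 0, 0, 0, 0.4], [1.0, 0, 0, 0, 0, 0, 0.4], [1.5, 0, 0, 0, 0, 0, 0.4], [1.5, 0, 0, 0, 0, 0, 0.4]]])

```text
clock: 28.43
tcp_pos: [0.4478, -0.2784, 0.0675]
orientation: [0.5, 0.5, 0.501, -0.499]
wrist_force: [0.8, 0.7, -2.4]
finger_gap: 0.0508
```

Request:
drive_tool(plan=[[[1.0, 0, 0, 0, 0, 0, 0.4], [0.6, 0, 0, 0, 0, 0, 0.4], [0.3, 0, 0, 0, 0, 0, 0.4], [0.2, 0, 0, 0, 0, 0, 0.4], [0, 0, 0, 0, 0, 0, 0.4]]])

```text
clock: 28.85
tcp_pos: [0.4481, -0.2799, 0.0477]
orientation: [0.5, 0.5, 0.5, -0.5]
wrist_force: [0.0, -0.0, -2.3]
finger_gap: 0.051
```

Run:
```python
from h import *
s=st();im,K,T=snap("wrist","w20")
```

```text
t28.85 [ 0.4481 -0.2799  0.0477] q [ 0.5001  0.4999  0.5003 -0.4997] F [ 0.0492 -0.0383 -2.2854] gap 0.0510 j [-0.7105  0.3539 -0.3746  0.8424  0.0002  0.8595]
```

View pics/w20.png

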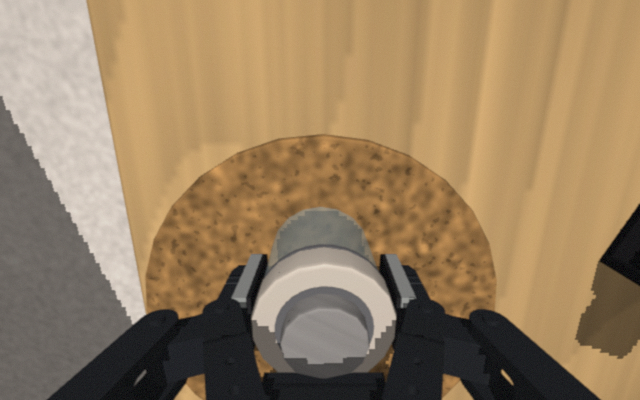

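Request:
drive_tool(plan=[[[0.1, 0, 0, 0, 0, 0, 0.4], [0.1, 0, 0, 0, 0, 0, 0.4], [0, 0, 0, 0, 0, 0, 0.6], [0, 0, 0, 0, 0, 0, 0.8], [0, 0, 0, 0, 0, 0, 1]]])

```text
clock: 29.32
tcp_pos: [0.4487, -0.2811, 0.0461]
orientation: [0.501, 0.5, 0.499, -0.5]
wrist_force: [0.4, -0.1, -0.8]
finger_gap: 0.0731
```

Request:
drive_tool(plan=[[[0, 0, 0, 0, 0, 0, 1], [0, 0, 0, 0, 0, 0, 1], [-1.5, 0, 0, 0, 0, 0, 1], [-3, 0, 0, 0, 0, 0, 1], [-4, 0, 0, 0, 0, 0, 1]]])

```text
clock: 29.73
tcp_pos: [0.4461, -0.2789, 0.1282]
orientation: [0.498, 0.5, 0.502, -0.5]
wrist_force: [0.3, -1.2, -0.6]
finger_gap: 0.0854
```

Request:
drive_tool(plan=[[[-3, 2, 0, 0, 0, 0, 1], [-3, 2.5, 0, 0, 0, 0, 1], [0, 4, 0, 0, 0, 0, 1], [0, 4, 0, 0, 0, 0, 1], [0, 3, 0, 0, 0, 0, 1]]])

```text
clock: 30.15
tcp_pos: [0.6061, -0.2807, 0.1912]
orientation: [0.501, 0.5, 0.499, -0.5]
wrist_force: [0.3, -1.2, 0.1]
finger_gap: 0.0852
```

Run:
```python
from h import *
env.read_camera("side");env.read_camera("side");env.read_camera("side")
s=st();im,K,T=snap("wrist","w21")
im,K,T=snap("side","s21",(220,110,500,340),2.6)
```

```text
t30.30 [ 0.6045 -0.2801  0.1885] q [ 0.5     0.4994  0.501  -0.4996] F [-1.3601 -0.3734  0.0295] gap 0.0855 j [-0.5542  0.5091  0.2365  1.2997 -0.      1.0146]
```

View pics/w21.png

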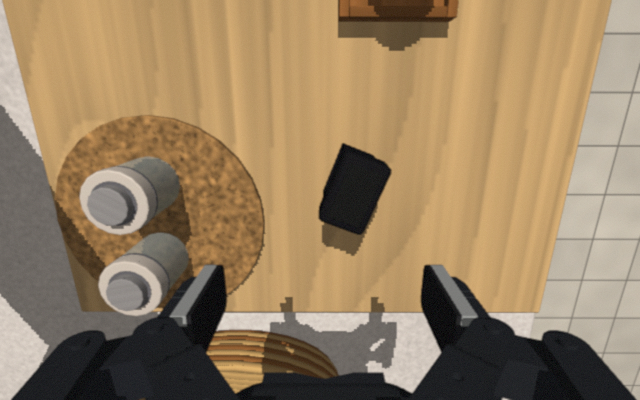

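View pics/s21.png

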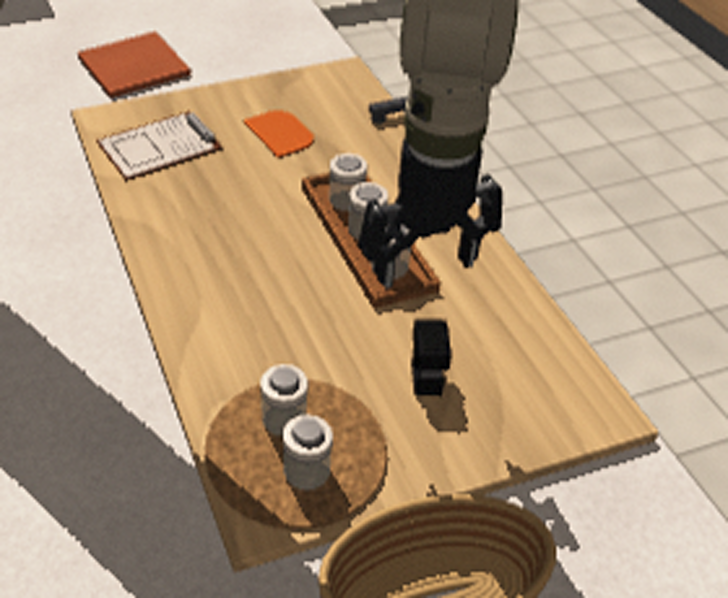

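Run:
```python
from h import *
d=np.load("pics/w21.npz");c=d["im"][130:265,290:420];c=cv2.resize(np.clip(c.astype(float)*2.5,0,255).astype(np.uint8),None,fx=5,fy=5,interpolation=cv2.INTER_CUBIC);cv2.imwrite("pics/st2.png",c)
```

```text
(no output)
```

View pics/st2.png

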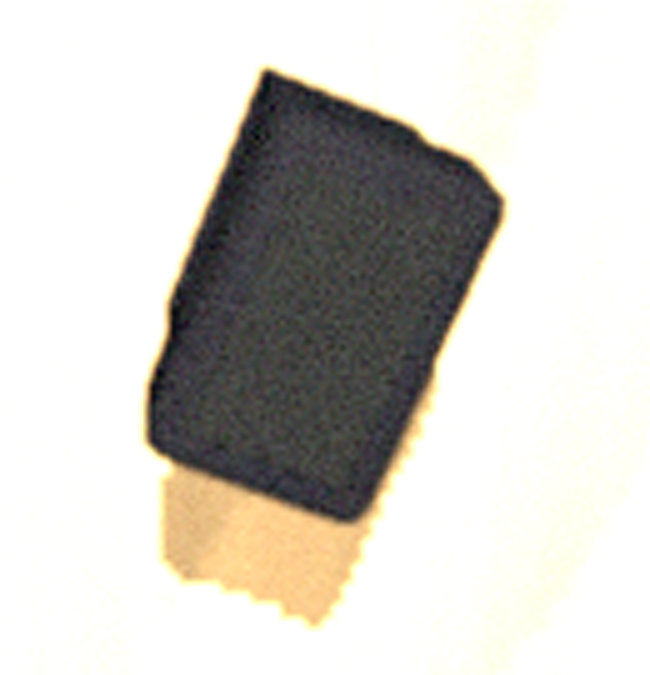

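```bash
cat >> h.py <<'E'
def fitstamp(f,x0,y0,th0,z0=.018,roi=None,ext=True):
    from scipy.optimize import minimize
    d=np.load("pics/"+f+".npz");K,T=d["K"],d["T"];im=d["im"]
    m=(im.max(2)<60).astype(np.uint8)
    if roi: r=np.zeros_like(m);x1,y1,x2,y2=roi;r[y1:y2,x1:x2]=1;m=m*r
    S=4
    def box(x,y,th,lx,ly,za,zb):
        c,s=np.cos(th),np.sin(th);P=[]
        for a in(-1,1):
            for b in(-1,1):
                for z in(za,zb):P.append([x+c*a*lx/2-s*b*ly/2,y+s*a*lx/2+c*b*ly/2,z0+z])
        return cv2.convexHull(w2p(K,T,np.array(P)).astype(np.float32))
    def mask(p):
        o=np.zeros(m.shape,np.uint8)
        for B in((.038,.058,.046,.074),(.032,.050,0,.046)):
            h=box(p[0],p[1],p[2],*B);cv2.fillConvexPoly(o,np.round(h*16).astype(np.int32),1,lineType=8,shift=4)
        return o
    def cost(p): o=mask(p);return (o!=m).sum()/m.sum()
    best=None
    for dt in np.arange(-.4,.41,.1):
        r=minimize(cost,[x0,y0,th0+dt],method="Nelder-Mead",options=dict(initial_simplex=[[x0,y0,th0+dt],[x0+.01,y0,th0+dt],[x0,y0+.01,th0+dt],[x0,y0,th0+dt+.15]],maxiter=200))
        if best is None or r.fun<best.fun:best=r
    print("stamp",best.x,"deg %.1f"%np.degrees(best.x[2]),"err",best.fun)
    return best.x
E
python3 - <<'E'
from h import *
p=fitstamp("w21",.625,-.28,-.4,roi=(310,135,400,250))
E
```

```text
stamp [ 0.6275 -0.2748 -0.2863] deg -16.4 err 0.1409346709077563
```

Run:
```python
from h import *
d=np.load("pics/w21.npz");f=lambda q:(290+q[0]/5,130+q[1]/5)
P=p2w(d["K"],d["T"],[f((508,200)),f((362,522)),f((148,445))],.092)[:,:2];print(P)
a=P[1]-P[0];b=P[2]-P[1];print(np.hypot(*a),np.hypot(*b),np.degrees(np.arctan2(-a[1],-a[0]))-90,np.degrees(np.arctan2(-b[1],-b[0])))
print("centre",(P[0]+P[2])/2)
im=d["im"][135:250,310:400].max(2);print(np.histogram(im,bins=[0,20,30,40,50,60,70,80,90,100,120,150,255]))
```

```text
[[ 0.6543 -0.2553]
 [ 0.6353 -0.3054]
 [ 0.6027 -0.293 ]]
0.053598528633651256 0.03489952417551553 -20.795092091496826 -20.935050140980234
centre [ 0.6285 -0.2742]
(array([ 243, 2800,  961,   47,   36,   53,   50,   51,  307,  503,  146,
       5153]), array([  0,  20,  30,  40,  50,  60,  70,  80,  90, 100, 120, 150, 255]))
```

Request:
drive_tool(plan=[[[0, 2.5, -0.6, 0, 0, 0, 1], [1, 0, 0, 7, 0, 0, 1], [2, 0, 0, 7, 0, 0, 1], [2, 0, 0, 7, 0, 0, 1], [1, 0, 0, 0, 0, 0, 1]]])

```text
clock: 30.82
tcp_pos: [0.6257, -0.2742, 0.1284]
orientation: [-0.398, -0.583, -0.4, 0.584]
wrist_force: [-0.7, 0.6, -1.5]
finger_gap: 0.0854
```

Run:
```python
from h import *
env.read_camera("side");env.read_camera("side");env.read_camera("side")
s=st();im,K,T=snap("wrist","w22")
```

```text
t30.97 [ 0.6266 -0.2744  0.1301] q [-0.4005 -0.582  -0.4018  0.5826] F [ 0.2728 -0.234   0.928 ] gap 0.0855 j [-0.5301  0.5683  0.1905  1.1949  0.      1.405 ]
```

View pics/w22.png

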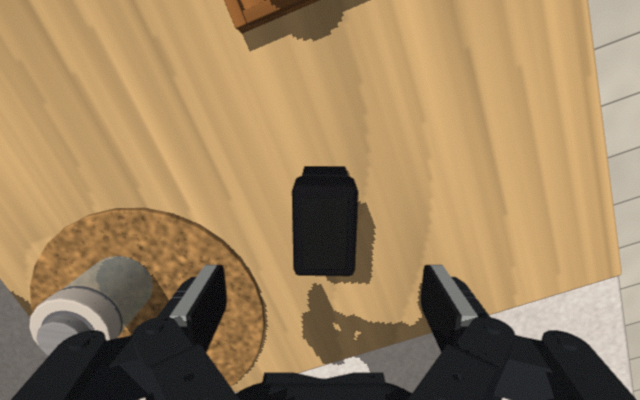

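Run:
```python
from h import *
d=np.load("pics/w22.npz");c=d["im"][150:290,270:380];c=cv2.resize(np.clip(c.astype(float)*3,0,255).astype(np.uint8),None,fx=5,fy=5,interpolation=cv2.INTER_CUBIC);cv2.imwrite("pics/st3.png",c)
```

```text
(no output)
```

View pics/st3.png

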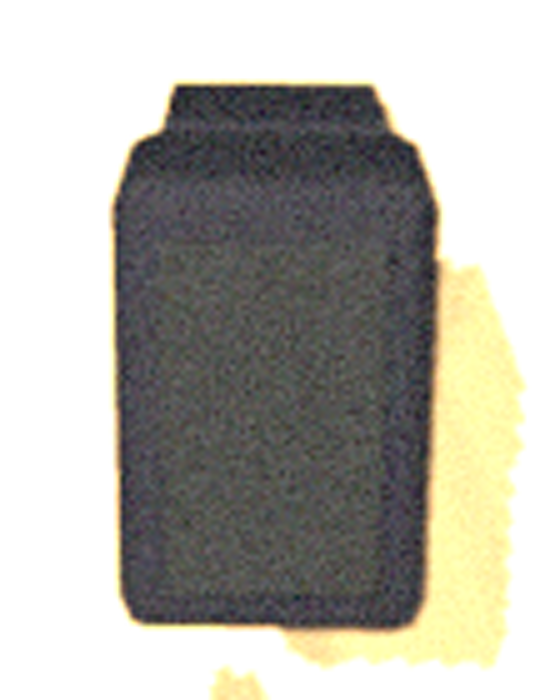

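Run:
```python
from h import *
d=np.load("pics/w22.npz")
P=p2w(d["K"],d["T"],[(325,187),(325,275.4),(293,240),(356.5,240)],.092);print(P,P[:2].mean(0),np.hypot(*(P[0]-P[1])[:2]),np.hypot(*(P[3]-P[2])[:2]))
s=env.get_state();R=Rq(s["orientation"])
print("offset tool cm",R.T@(P[:2].mean(0)-s["tcp_pos"])*100, "yaw",np.degrees(np.arctan2(R[1,1],R[0,1])))
```

```text
[[ 0.6387 -0.2485  0.092 ]
 [ 0.6193 -0.2998  0.092 ]
 [ 0.6102 -0.2716  0.092 ]
 [ 0.6445 -0.2846  0.092 ]] [ 0.629  -0.2741  0.092 ] 0.054866081695964464 0.03668680650810451
offset tool cm [ 3.9228  0.1142 -0.1182] yaw -20.89172129496421
```

Request:
drive_tool(plan=[[[2.0, 0.1, -0.1, 0, 0, 0, 1], [2.0, 0, 0, 0, 0, 0, 1], [2.0, 0, 0, 0, 0, 0, 1], [1.0, 0, 0, 0, 0, 0, 1], [0.4, 0, 0, 0, 0, 0, 1]]])

```text
clock: 31.43
tcp_pos: [0.6287, -0.2738, 0.0557]
orientation: [-0.4, -0.582, -0.401, 0.583]
wrist_force: [0.1, -0.3, -1.3]
finger_gap: 0.0856
```

Request:
drive_tool(plan=[[[0, 0, 0, 0, 0, 0, 1], [0, 0, 0, 0, 0, 0, 0.6], [0, 0, 0, 0, 0, 0, 0.3], [0, 0, 0, 0, 0, 0, 0.3], [0, 0, 0, 0, 0, 0, 0.3]]], squeeze=40)

```text
clock: 31.85
tcp_pos: [0.6299, -0.2743, 0.0575]
orientation: [0.401, 0.583, 0.4, -0.582]
wrist_force: [0.4, 0.4, 2.2]
finger_gap: 0.0388
```

Request:
drive_tool(plan=[[[0, 0, 0, 0, 0, 0, 0.3], [0, 0, 0, 0, 0, 0, 0.3], [-1, 0, 0, 0, 0, 0, 0.3], [-1.5, 0, 0, 0, 0, 0, 0.3], [-1.5, 0, 0, 0, 0, 0, 0.3]]])

```text
clock: 32.27
tcp_pos: [0.6286, -0.2735, 0.0962]
orientation: [-0.4, -0.582, -0.401, 0.583]
wrist_force: [0.9, -0.2, -0.7]
finger_gap: 0.0376
```

Run:
```python
from h import *
s=st();im,K,T=snap("wrist","w23")
im,K,T=snap("side","s23",(220,110,500,340),2.6)
```

```text
t32.27 [ 0.6286 -0.2735  0.0962] q [-0.3998 -0.5824 -0.4012  0.583 ] F [ 0.8602 -0.1656 -0.652 ] gap 0.0376 j [-0.5274  0.5903  0.1428  1.1254  0.0001  1.4099]
```

View pics/w23.png

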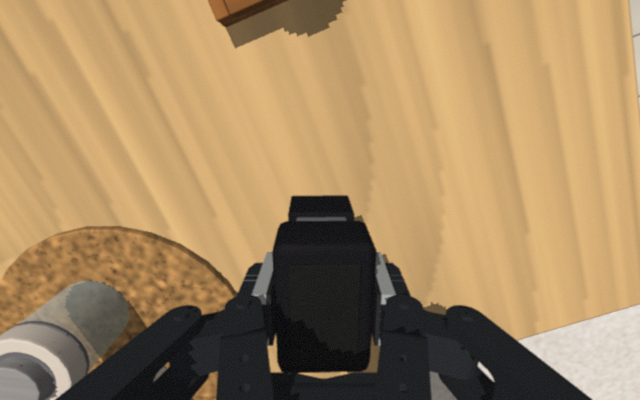

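View pics/s23.png

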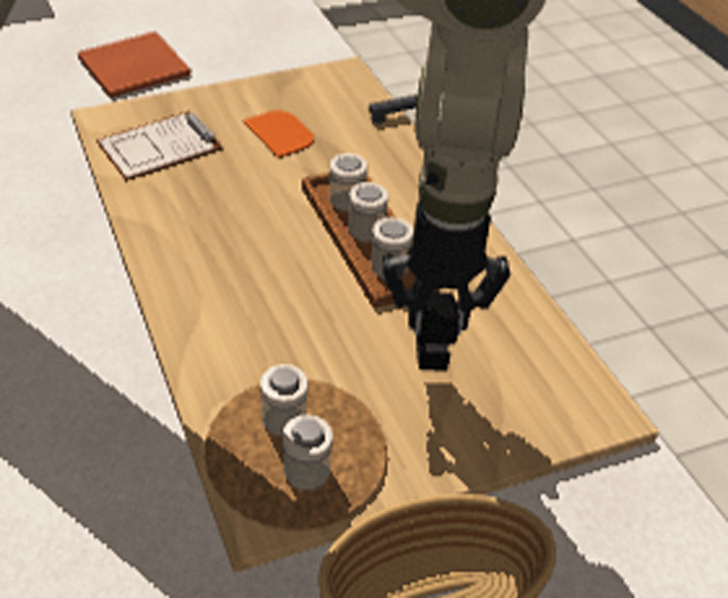

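Request:
drive_tool(plan=[[[-1, 0, 0, -7, 0, 0, 0.3], [-1.2, 0, 0, -7, 0, 0, 0.3], [-1.2, 0, 0, -7, 0, 0, 0.3], [-1, 0, 0, -7, 0, 0, 0.3], [-1, 0, 0, -3, 0, 0, 0.3]]])

```text
clock: 32.78
tcp_pos: [0.629, -0.2737, 0.1499]
orientation: [0.543, 0.453, 0.543, -0.453]
wrist_force: [-0.0, -0.2, -0.6]
finger_gap: 0.0377
```

Request:
drive_tool(plan=[[[0, -0.5, -2.5, 0, 0, 0, 0.3], [0, -0.9, -3.8, 0, 0, 0, 0.3], [0, -0.9, -3.8, 0, 0, 0, 0.3], [0, -0.9, -3.8, 0, 0, 0, 0.3], [0, -0.9, -3.8, 0, 0, 0, 0.3]]])

```text
clock: 33.2
tcp_pos: [0.5568, -0.1053, 0.1493]
orientation: [0.541, 0.455, 0.542, -0.455]
wrist_force: [0.3, 0.2, -0.8]
finger_gap: 0.0378
```

Request:
drive_tool(plan=[[[0, -0.9, -3.8, 0, 0, 0, 0.3], [0, -0.9, -3.8, 0, 0, 0, 0.3], [0, -0.9, -3.8, 0, 0, 0, 0.3], [0, -0.9, -3.8, 0, 0, 0, 0.3], [0, -0.9, -3.8, 0, 0, 0, 0.3]]])

```text
clock: 33.62
tcp_pos: [0.4794, 0.074, 0.1497]
orientation: [0.541, 0.455, 0.542, -0.455]
wrist_force: [0.4, 0.1, -0.9]
finger_gap: 0.0378
```

Request:
drive_tool(plan=[[[0, -0.9, -3.8, 0, 0, 0, 0.3], [0, -0.9, -3.8, 0, 0, 0, 0.3], [0, -0.7, -3.0, 0, 0, 0, 0.3], [0, -0.3, -1.0, 0, 0, 0, 0.3], [0, 0, 0, 0, 0, 0, 0.3]]])

```text
clock: 34.03
tcp_pos: [0.4315, 0.1838, 0.1498]
orientation: [0.542, 0.453, 0.543, -0.454]
wrist_force: [0.1, -0.2, -1.2]
finger_gap: 0.038
```

Run:
```python
from h import *
env.read_camera("side");env.read_camera("side");env.read_camera("side")
s=st();im,K,T=snap("wrist","w24")
R=Rq(s["orientation"]); print("yaw",np.degrees(np.arctan2(R[1,1],R[0,1])))
```

```text
t34.18 [0.4336 0.1813 0.15  ] q [ 0.5418  0.4545  0.5414 -0.4547] F [ 0.1859 -0.0493 -0.4363] gap 0.0377 j [ 0.2254  0.1548 -0.364   1.052  -0.0006  1.622 ]
yaw 9.98002106574457
```

View pics/w24.png

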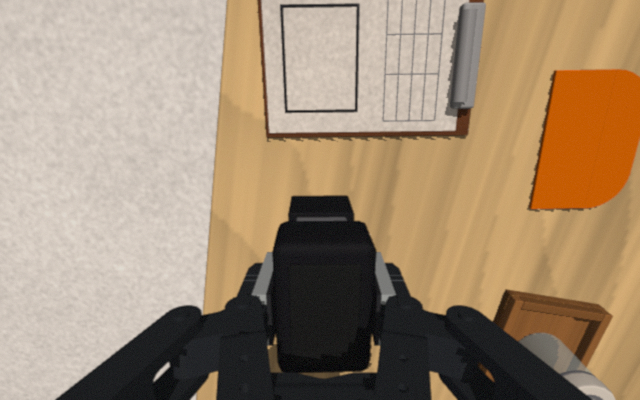

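Run:
```python
from h import *
d=np.load("pics/w24.npz");P=p2w(d["K"],d["T"],[(282,5),(358,5),(357.5,111),(286,112)],.022)
s=env.get_state();R=Rq(s["orientation"]);c=P.mean(0)
for a,b in((0,1),(3,2),(3,0),(2,1)): v=P[b]-P[a];print(np.hypot(*v[:2]),np.degrees(np.arctan2(v[1],v[0])))
print(c,"off cm",R.T@(c-s["tcp_pos"])*100)
```

```text
0.053446081451945016 10.024410815513079
0.0550163018119319 10.771781866251397
0.07286015525850706 100.2648593747617
0.07216616270007499 101.51028612886901
[0.4154 0.2791 0.022 ] off cm [12.8038 -0.1173 -9.9831]
```

Request:
drive_tool(plan=[[[0, -0.1, -2.5, 0, 0, 0, 0.3], [0, 0, -3.5, 0, 0, 0, 0.3], [0, 0, -2.5, 0, 0, 0, 0.3], [1, 0, -1.5, 0, 0, 0, 0.3], [1, 0, 0, 0, 0, 0, 0.3]]])

```text
clock: 34.65
tcp_pos: [0.4162, 0.2818, 0.1304]
orientation: [0.542, 0.455, 0.542, -0.453]
wrist_force: [-0.3, 1.0, -1.8]
finger_gap: 0.0374
```

Request:
drive_tool(plan=[[[2, 0, 0, 0, 0, 0, 0.3], [2, 0, 0, 0, 0, 0, 0.3], [1.5, 0, 0, 0, 0, 0, 0.3], [0.7, 0, 0, 0, 0, 0, 0.3], [0, 0, 0, 0, 0, 0, 0.3]]])

```text
clock: 35.07
tcp_pos: [0.4141, 0.2782, 0.0663]
orientation: [0.541, 0.454, 0.542, -0.456]
wrist_force: [-0.5, -0.4, 0.1]
finger_gap: 0.0377
```

Run:
```python
from h import *
env.read_camera("side");env.read_camera("side")
s=st();im,K,T=snap("wrist","w25")
im,K,T=snap("side","s25",(220,130,400,250),4)
```

```text
t35.17 [0.4155 0.2794 0.0684] q [ 0.5413  0.4549  0.5413 -0.455 ] F [ 0.2108  0.1966 -0.2342] gap 0.0377 j [ 0.4317  0.2846 -0.4166  0.8697 -0.0002  1.8295]
```

View pics/w25.png

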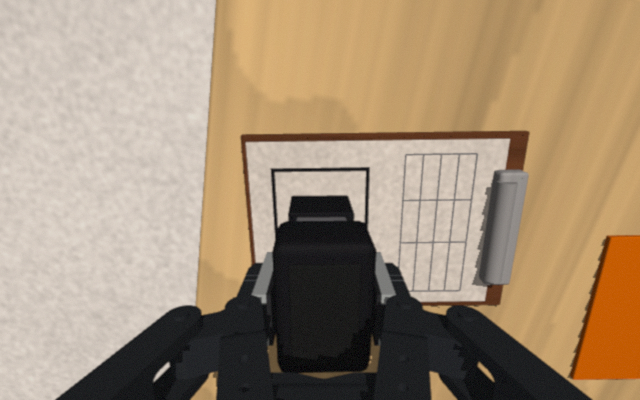

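View pics/s25.png

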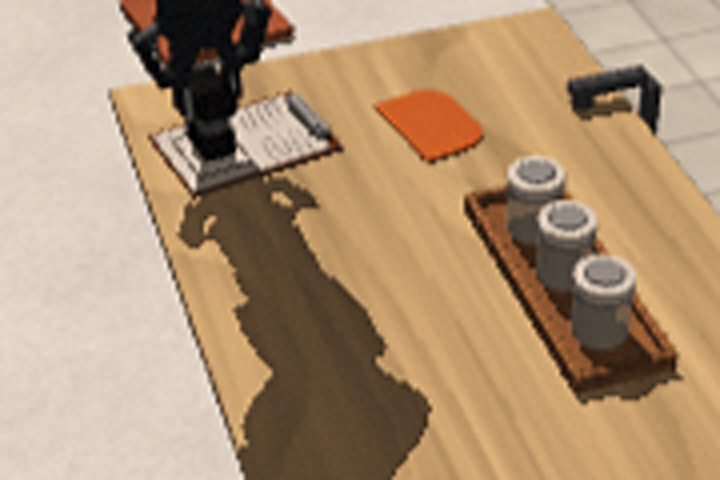

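Request:
drive_tool(plan=[[[0.4, 0, 0, 0, 0, 0, 0.3], [0.4, 0, 0, 0, 0, 0, 0.3], [0.4, 0, 0, 0, 0, 0, 0.3], [0.4, 0, 0, 0, 0, 0, 0.3], [0.4, 0, 0, 0, 0, 0, 0.3]]], squeeze=60)

```text
clock: 35.68
tcp_pos: [0.4156, 0.2806, 0.0492]
orientation: [0.542, 0.455, 0.541, -0.454]
wrist_force: [-1.4, -1.7, 9.8]
finger_gap: 0.0371
```

Request:
drive_tool(plan=[[[0.2, 0, 0, 0, 0, 0, 0.3], [0.2, 0, 0, 0, 0, 0, 0.3], [0.1, 0, 0, 0, 0, 0, 0.3], [0, 0, 0, 0, 0, 0, 0.3], [0, 0, 0, 0, 0, 0, 0.3]]])

```text
clock: 36.1
tcp_pos: [0.4155, 0.2807, 0.0472]
orientation: [0.542, 0.455, 0.541, -0.453]
wrist_force: [-9.0, -4.4, 32.8]
finger_gap: 0.0372
```

Run:
```python
from h import *
s=st();im,K,T=snap("wrist","w26")
im,K,T=snap("side","s26",(220,130,400,250),4)
```

```text
t36.10 [0.4155 0.2807 0.0472] q [ 0.5425  0.4554  0.5411 -0.4533] F [-9.0185 -4.4267 32.7696] gap 0.0372 j [ 0.4342  0.3071 -0.4461  0.814  -0.0004  1.8299]
```

View pics/w26.png

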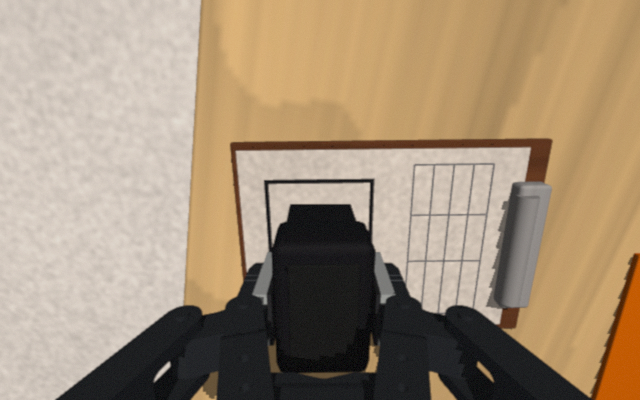

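Request:
drive_tool(plan=[[[0, 0, 0, 0, 0, 0, 0.3], [-0.6, 0, 0, 0, 0, 0, 0.3], [-0.6, 0, 0, 0, 0, 0, 0.3], [-0.6, 0, 0, 0, 0, 0, 0.3], [-0.7, 0, 0, 0, 0, 0, 0.3]]])

```text
clock: 36.62
tcp_pos: [0.4148, 0.2803, 0.0687]
orientation: [0.542, 0.455, 0.542, -0.454]
wrist_force: [-0.5, 0.6, -1.7]
finger_gap: 0.0373
```

Request:
drive_tool(plan=[[[-1, 0, 0, 0, 0, 0, 0.3], [-2, 0, 0, 0, 0, 0, 0.3], [-2, 0, 0, 0, 0, 0, 0.3], [-1, 0, 0, 0, 0, 0, 0.3], [0, 0, 0, 0, 0, 0, 0.3]]])

```text
clock: 37.03
tcp_pos: [0.4163, 0.281, 0.1306]
orientation: [0.542, 0.456, 0.541, -0.453]
wrist_force: [0.5, 0.2, -0.7]
finger_gap: 0.0373
```

Run:
```python
from h import *
s=st();im,K,T=snap("wrist","w27")
im,K,T=snap("side","s27",(200,80,500,305),2.6)
```

```text
t37.03 [0.4163 0.281  0.1306] q [ 0.5423  0.4558  0.5411 -0.4532] F [ 0.5475  0.23   -0.7272] gap 0.0373 j [ 0.4338  0.2259 -0.3258  1.015   0.      1.8299]
```

View pics/w27.png

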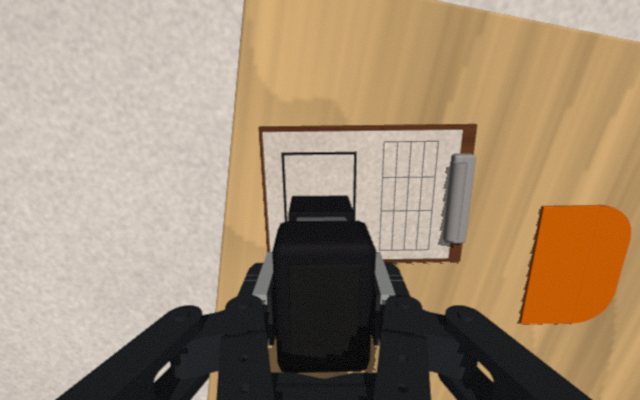

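View pics/s27.png

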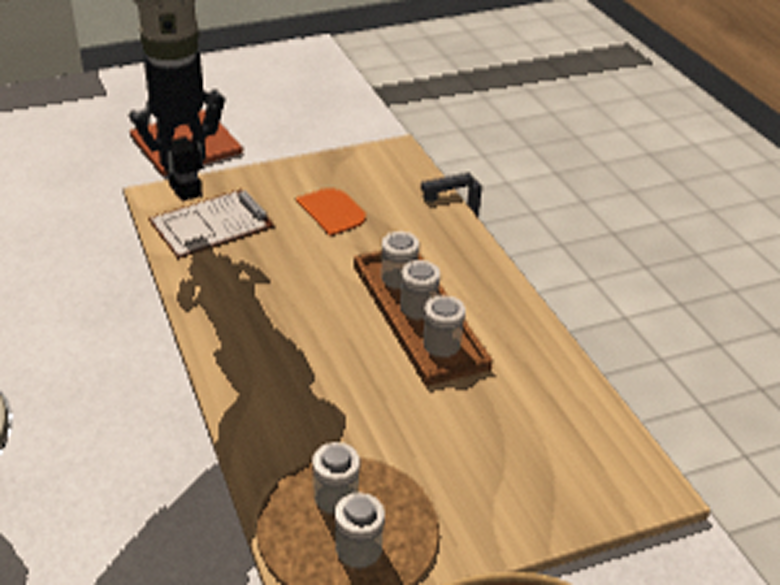

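Request:
drive_tool(plan=[[[0, 0.2, 2.5, 0, 0, 0, 0.3], [0, 0.2, 4.0, 0, 0, 0, 0.3], [0, 0.2, 4.0, 0, 0, 0, 0.3], [0, 0.2, 4.0, 0, 0, 0, 0.3], [0, 0.2, 4.0, 0, 0, 0, 0.3]]])

```text
clock: 37.55
tcp_pos: [0.4557, 0.0982, 0.1268]
orientation: [0.541, 0.454, 0.543, -0.455]
wrist_force: [-0.0, -0.4, -1.1]
finger_gap: 0.0376
```

Request:
drive_tool(plan=[[[0, 0.2, 3.0, 0, 0, 0, 0.3], [0, 0.2, 2.0, 0, 0, 0, 0.3], [1.0, 0, 0, 0, 0, 0, 0.3], [2.0, 0, 0, 0, 0, 0, 0.3], [2.0, 0, 0, 0, 0, 0, 0.3]]])

```text
clock: 37.97
tcp_pos: [0.4691, 0.051, 0.0768]
orientation: [0.541, 0.455, 0.542, -0.455]
wrist_force: [0.4, 0.3, -1.2]
finger_gap: 0.0372
```

Request:
drive_tool(plan=[[[1.0, 0, 0, 0, 0, 0, 0.3], [0.6, 0, 0, 0, 0, 0, 0.3], [0.3, 0, 0, 0, 0, 0, 0.3], [0.2, 0, 0, 0, 0, 0, 0.3], [0, 0, 0, 0, 0, 0, 0.3]]])

```text
clock: 38.38
tcp_pos: [0.4685, 0.0517, 0.0572]
orientation: [0.541, 0.454, 0.542, -0.455]
wrist_force: [-3.5, 0.6, 4.4]
finger_gap: 0.0374
```

Run:
```python
from h import *
s=st();env.read_camera("side");env.read_camera("side");s=st()
im,K,T=snap("side","s28",(240,120,480,340),2.7)
```

```text
t38.38 [0.4685 0.0517 0.0572] q [ 0.5413  0.454   0.5423 -0.4547] F [-3.5118  0.6229  4.422 ] gap 0.0374 j [-0.0608  0.2482 -0.5004  0.824   0.0001  1.3349]
t38.48 [0.4698 0.0514 0.0579] q [ 0.5421  0.4547  0.5415 -0.4542] F [ 0.062   0.6333 -1.3507] gap 0.0376 j [-0.0611  0.2475 -0.4993  0.8229  0.0001  1.3348]
```

View pics/s28.png

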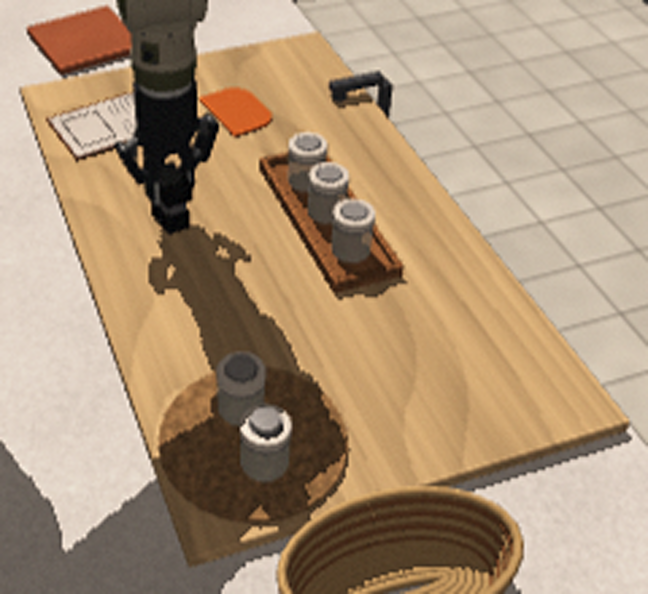

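Request:
drive_tool(plan=[[[0.1, 0, 0, 0, 0, 0, 0.3], [0, 0, 0, 0, 0, 0, 0.3], [0, 0, 0, 0, 0, 0, 0.5], [0, 0, 0, 0, 0, 0, 0.7], [0, 0, 0, 0, 0, 0, 0.9]]])

```text
clock: 38.95
tcp_pos: [0.4696, 0.0512, 0.0563]
orientation: [0.542, 0.455, 0.542, -0.455]
wrist_force: [-0.2, 0.2, 0.5]
finger_gap: 0.0655
```

Request:
drive_tool(plan=[[[0, 0, 0, 0, 0, 0, 1], [0, 0, 0, 0, 0, 0, 1], [-2, 0, 0, 0, 0, 0, 1], [-3, 0, 0, 0, 0, 0, 1], [-3, 0, 0, 0, 0, 0, 1]]])

```text
clock: 39.37
tcp_pos: [0.4682, 0.0513, 0.1363]
orientation: [0.541, 0.454, 0.542, -0.455]
wrist_force: [0.6, -0.3, 1.0]
finger_gap: 0.0855
```

Request:
drive_tool(plan=[[[-3, 0, 0, 0, 0, 0, 1], [-4, 0, 0, 0, 0, 0, 1], [-4, 0, 0, 0, 0, 0, 1], [-2, 0, 0, 0, 0, 0, 1], [0, 0, 0, 0, 0, 0, 1]]])

```text
clock: 39.78
tcp_pos: [0.472, 0.0511, 0.2716]
orientation: [0.544, 0.456, 0.539, -0.453]
wrist_force: [0.3, -0.8, 0.3]
finger_gap: 0.0854
```

Run:
```python
from h import *
env.read_camera("side");env.read_camera("side");s=st()
im,K,T=snap("wrist","w29")
im,K,T=snap("side","s29",(230,110,470,330),2.7)
im,K,T=snap("scene","c29",(180,110,500,330),2.5)
```

```text
t39.88 [0.47   0.0512 0.2669] q [ 0.5423  0.455   0.5411 -0.4541] F [-0.7265 -0.3257 -0.4181] gap 0.0855 j [-0.0615  0.104  -0.1311  1.3336  0.      1.3347]
```

View pics/w29.png

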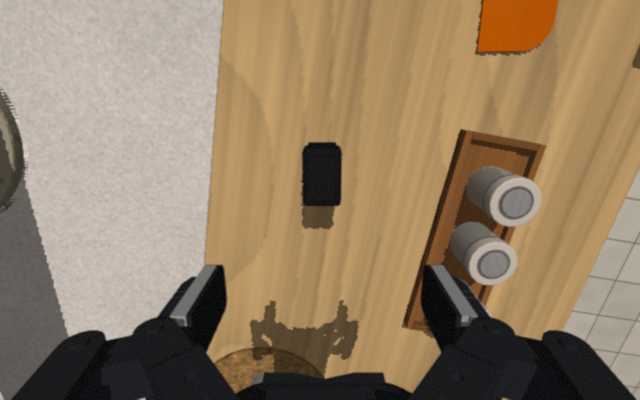

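View pics/s29.png

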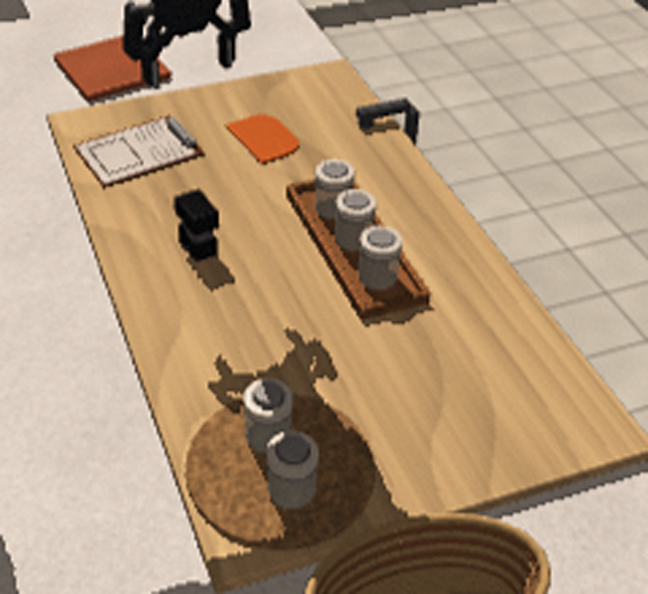

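View pics/c29.png

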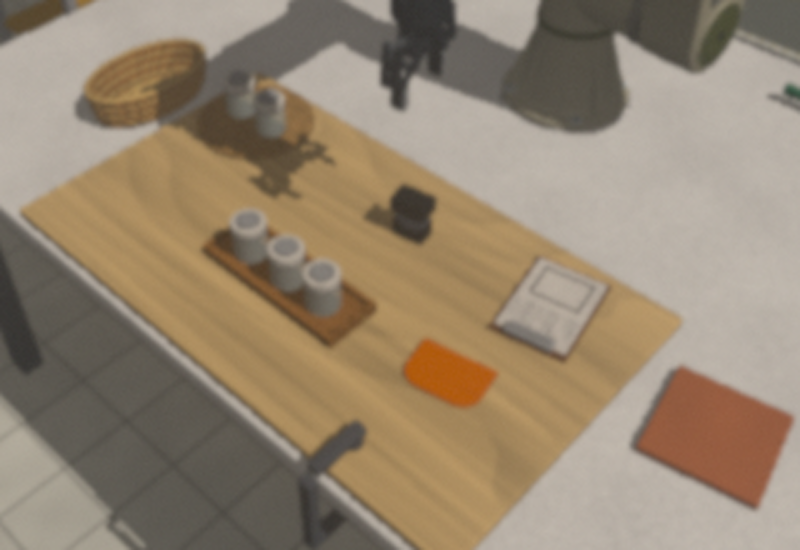

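Run:
```python
from h import *
st(); print(env.hand_in())
```

```text
t40.03 [0.4685 0.0513 0.2646] q [ 0.5408  0.4539  0.5425 -0.4551] F [ 0.0556 -0.7259 -1.0644] gap 0.0852 j [-0.0615  0.1059 -0.1345  1.3334  0.      1.3347]
the job is handed in; nothing more can be done
None
```

I clicked all five jars home, sorted them, stamped the card and handed the job in at about 40 s. The hand-in gave no verdict.

- **Jars:** Three buttons stayed down, and those jars stand in the tray. The other two sprang back, and those jars stand on the trivet, about 40 mm either side of its centre. One of the two had been knocked about 35 mm during the run; I found it again and picked it up from there.
- **Stamp:** It stood centred in the box to within about 2 mm. It went down to its stop, with the force jumping from about 10 N to 33 N. It now stands on bare pastry board at about (0.47, 0.05), well clear of the clipboard.
- **Last checks:** The final pictures show all the jars and the stamp upright, and the gripper clear of everything. The tray jars' buttons are down, and the banneton, scraper and baking stone look unmoved. No check failed, but I confirmed the sprung-back buttons' height only by eye.

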